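# Square up a stack of blanks and index the rotary table three turns

### The arm

A 6-joint arm with a two-finger parallel gripper is mounted at the origin on the work surface. World frame = base frame: x ahead of the robot, y to its left, z up, the work surface at z = 0. Lengths are in m, angles in rad, forces in N, time in s.
With the tool pointing down it reaches from about 0.325 to 0.925 m from the base axis. Payload 3.1 kg.
Tool frame: the origin (TCP) lies at the very end of the fingers, on their centre line; the grasp point (between the pads) lies 19 mm behind it; x points along the fingers, y is the direction in which the jaws open and shut, and the axes are right-handed (so a half turn about x gives the same grasp; the last joint's range is limited). The gripper opens to 85 mm and grips with 20 to 120 N. Pads are 22 mm wide; open, the fingers measure 114 mm over their backs; the gripper's body (76 mm by 85 mm) begins 54 mm behind the grasp point. The pads swing forward as they close: fully open they stand 13 mm farther back than shut.
Start: joints at [-1.458, 0.217, 1.613, -0, 1.311, -0.112], TCP at [0.139, -0.609, 0.231] pointing down, gripper open.
Joint ranges: [-2.75, 2.75], [-0.78, 2.1], [0.31, 2.55], [-1.13, 4.27], [0.13, 2.63], [-2.58, 2.58]. Speed limits (rad/s): [2.79, 2.79, 3.14, 3.14, 3.14, 3.14].

### API

Orientations are given as a 3x3 rotation matrix whose columns are the frame's x, y, z axes.
In Python, from station import env, imaging gives the robot as it stands.
- The arm moves only by the shell command python3 -m creep 'ROWS' [FORCE]. ROWS is JSON, a list of rows, each an object with "jaw": the finger opening in mm, from 0 to 85.4; "slide": the shift along the world's x, y, z in mm, a list of three; "delta_rot": the turn, a rotation vector about the world's x, y, z in degrees, a list of three. A call has 1 to 20 rows; each row is the pose to reach, as a shift and turn from the pose commanded when the call began; what a row does not reach only later rows make up. A row lasts 1/10 s, in which the tool goes at most 50 mm and 8.59 degrees, less where a joint would pass 70% of its speed; a pose out of reach is approached as far as the arm can. A call with a gripper value outside its range is refused whole. The fingers move at their own pace and stop on an object; FORCE is the grip in N (left out, the last holds). Time passes only in rows, so rows that repeat a pose let the fingers close. It gives the time, the measured TCP pose, the force and the opening at its end, in the units of the state.
- env.get_obs(): the state, without advancing time (a new reading comes with each control period).
- imaging.camera(name): name is "scene" or "top"; returns the picture (480x640x3 uint8, red, green, blue); there is no depth.
- imaging.camera_info(name): a dict with "fx", "fy", "cx", "cy" (pixels), "D" ([k1, k2, p1, p2, k3] as OpenCV has them; the pictures are not rectified), "rvec" (rotation vector, rad) and "tvec" (3), from world to camera coordinates, as OpenCV has them. Camera axes: x right, y down, z forward; pixel columns grow to the right and rows downward; lengths in m; the calibration is good to about 2 mm. A picture is of the moment at which its call begins. camera_info takes no time and is no camera call.
- env.finish_job(): hands the job in, once; it reports no verdict.
The state is a dict: "t": time; "q": joint angles; "joint_velocities": joint speeds; "effort": joint torques, N m; "eef_pos": TCP position; "ee_rot": TCP orientation; "ft_force": force on the tool from outside, world axes, zero at the start; "moment": the same for the moment, N m; "opening": opening from 0.0 (shut) to 1.0 (fully open).
Only numpy, scipy, OpenCV 4.12 (cv2) and the standard library are available. Lean on these libraries where they do the work, as an engineer would, in place of code of your own. Each camera call takes 0.05 s, during which the arm holds its last target.

### The job

Lay the fourth blank on the stack on the rotary table and tap the stack until all four blanks sit flush, one above the other, against the three locating pins, then let go. Then swing the table clamp lever fully loose, give the handwheel exactly three full turns clockwise (as you face the wheel) so that its handle ends where it began, and swing the clamp fully tight again. Do not turn the wheel while the table is clamped, and leave the try square, the V-block, the set-up block and the ring gauge standing around it where they are.

Things in the scene. Friction and masses are not known exactly. Their poses are not given: they have to be found in the camera images.
- rotary: Grey cast-iron worm rotary table, fixed, standing on two 40 mm riser blocks: foot flange 250 x 190 mm, body 190 x 190 mm up to 96 mm, faceplate 200 mm across with its top at 140 mm. Origin on the granite under the centre of the faceplate; its z is up; its -y side carries the handwheel and its +y side the clamp lever.
- nest (a point): Point on the top face of the round steel faceplate, at its centre, where the stack belongs; turns with the faceplate (z up). In its axes three fixed locating pins, 12 mm across and 30 mm high, stand at (36, 36), (36, -36) and (0, 61) mm. A blank lying against all three has its centre on this point: its +x long edge against the two pins, its +y short end against the third, long way along y.
- rim_mark (a point): Point on the upper rim of the faceplate, 100 mm from its centre along nest -x; turns with the faceplate.
- faceplate (a joint): Angle of the faceplate, rad, positive counter-clockwise from above. Geared 36:1 to the handwheel (one wheel turn is 10 degrees): clockwise turns of the wheel turn it counter-clockwise seen from above. It cannot be pushed round by hand.
- handwheel (a joint): Angle of the handwheel, rad, positive clockwise as seen by someone facing the wheel from its handle side; the crank handle is straight up at a whole number of turns. Starts anywhere within +/-2.6. Turns with about 2 to 3 N at the handle and stays where it is left.
- wheel_axis (a point): Point on the horizontal axis of the 110 mm steel handwheel, level with the middle of the handle (47 mm out from its foot, 51 mm out from the wheel's face), 90 mm above the granite. Its y axis lies along the wheel's axis, pointing from the handle side towards the rotary table.
- crank_grip (a point): Middle of the crank handle's gripping length: a plain aluminium handle 22 mm across and 80 mm long, standing out level from the face of the handwheel, parallel to its axis and 43 mm off it; this point is 47 mm from the handle's foot, 33 mm from its free end. The handle spins freely on its own pin, so it can be held without changing the grip while the wheel goes round.
- clamp (a joint): Table clamp lever, rad: 0 is tight, 1.2 is fully loosened; loosens counter-clockwise seen from above. It swings level on a vertical stud, needs about 2 N at the ball and stays where it is left. Starts between 0 and 0.12. Below 0.25 counts as tight, above 0.85 as loosened.
- clamp_ball (a point): Centre of the steel ball, 28 mm across, on the end of the clamp lever, 145 mm above the granite, 85 mm from the stud's axis.
- clamp_stud (a point): Point on the vertical axis of the clamp lever's stud, at the height of the ball; the stud is at (10, 120) mm in the rotary table's frame. Tight, the lever points 25 degrees to the left (counter-clockwise) of the rotary table's +x; loosened, about along its +y.
- parallels: Pair of steel parallels 25 mm high, each 90 x 12 mm, lying along this body's x at y = +/-36 mm, fixed; the fourth blank lies across them. Origin on the granite midway between them.
- blank_a: Plain aluminium blank, 60 x 110 x 6 mm (long way along its y) with two small dark hole marks, about 0.1 kg: the lowest one of the three stacked untidily on the faceplate, each 5 to 16 mm off the pins and a little askew. Origin at the centre of its underside.
- blank_b: Plain aluminium blank, 60 x 110 x 6 mm (long way along its y) with two small dark hole marks, about 0.1 kg: the middle one of the three stacked untidily on the faceplate, each 5 to 16 mm off the pins and a little askew. Origin at the centre of its underside.
- blank_c: Plain aluminium blank, 60 x 110 x 6 mm (long way along its y) with two small dark hole marks, about 0.1 kg: the top one of the three stacked untidily on the faceplate, each 5 to 16 mm off the pins and a little askew. Origin at the centre of its underside.
- blank_d: The fourth such blank, 60 x 110 x 6 mm, long way along its y, lying across the parallels with its underside 25 mm above the granite. Origin at the centre of its underside.
- square: Try square lying flat: stock 24 x 100 x 16 mm, blade 150 mm long. Loose, not part of the job, must stay where it is. Origin at the centre of its underside.
- vblock: V-block 70 x 60 x 50 mm high. Loose, not part of the job, must stay where it is. Origin at the centre of its underside.
- setblock: Flat set-up block with drilled holes, 75 x 50 x 25 mm. Loose, not part of the job, must stay where it is. Origin at the centre of its underside.
- ringgauge: Ring gauge lying flat, 84 mm across, 22 mm high. Loose, not part of the job, must stay where it is. Origin at the centre of its underside.
Not all that is in view belongs to the job. Leave any green look-alike of the blank_d alone.

How it is judged:
By the outcome, as a careful person would: the job done as asked, in the order asked, and still so for the second after the job is handed in, with the robot touching nothing.
It also fails if it takes over 72 s, if anything falls off the work surface, if the arm or the gripper's body presses on something with over 40 N, if the wrist force passes 120 N, or if a joint passes its speed limit or range.

## Working session

There is one attempt and no reset: what is moved stays moved. The work goes in short steps, Python scripts to look and compute and a shell command to move; the robot and the scene stay as the last step left them, time stands still between calls to the robot, and variables do not carry over. Pictures are saved under pics/ and viewed, and the job is handed in when it is done.

```bash
ls; mkdir -p pics; cat > h.py <<'E'
import numpy as np, cv2
from station import env, imaging
def cam(n):
    i=imaging.camera_info(n)
    K=np.array([[i['fx'],0,i['cx']],[0,i['fy'],i['cy']],[0,0,1.]])
    return K,np.array(i['D'],float),np.array(i['rvec'],float),np.array(i['tvec'],float)
def ray(n,px):
    K,D,r,t=cam(n); R=cv2.Rodrigues(r)[0]
    u=cv2.undistortPoints(np.array(px,float).reshape(-1,1,2),K,D).reshape(-1,2)
    d=np.c_[u,np.ones(len(u))]@R
    return -R.T@t.ravel(), d
def onz(n,px,z):
    o,d=ray(n,px); s=(z-o[2])/d[:,2]; return o+d*s[:,None]
def proj(n,P):
    K,D,r,t=cam(n); return cv2.projectPoints(np.array(P,float).reshape(-1,1,3),r,t,K,D)[0].reshape(-1,2)
def tri(pa,pb):
    o1,d1=ray('scene',pa);o2,d2=ray('top',pb);d1=d1[0]/np.linalg.norm(d1[0]);d2=d2[0]/np.linalg.norm(d2[0])
    A=np.c_[d1,-d2];s=np.linalg.lstsq(A,o2-o1,rcond=None)[0]
    a=o1+s[0]*d1;b=o2+s[1]*d2;return (a+b)/2,np.linalg.norm(a-b)
def save(img,name): cv2.imwrite('pics/'+name,img[:,:,::-1])
E
python3 - <<'E'
from h import *
np.set_printoptions(precision=4,suppress=True)
for n in ('scene','top'):
    im=imaging.camera(n);np.save(n+'0.npy',im);save(im,n+'0.png');print(n,cam(n),ray(n,[[320,240]]))
print(env.get_obs())
E
```

```text
pics
scene (array([[549.8881,   0.    , 315.5071],
       [  0.    , 549.8881, 229.138 ],
       [  0.    ,   0.    ,   1.    ]]), array([0.0328, 0.    , 0.    , 0.    , 0.    ]), array([ 1.2984,  2.2986, -0.8784]), array([ 0.2146, -0.2238,  1.7397])) (array([1.2543, 0.4954, 1.1419]), array([[-0.5674, -0.3263, -0.7563]]))
top (array([[589.2315,   0.    , 323.3698],
       [  0.    , 589.2315, 231.9827],
       [  0.    ,   0.    ,   1.    ]]), array([-0.1839,  0.    ,  0.    ,  0.    ,  0.    ]), array([ 2.1865, -2.185 ,  0.1046]), array([0.0178, 0.49  , 1.4516])) (array([0.3691, 0.0377, 1.4866]), array([[ 0.0686, -0.0076, -0.9977]]))
{'t': 0.1, 'q': array([-1.4582,  0.2177,  1.6148,  0.    ,  1.3113, -0.1122]), 'joint_velocities': array([ 0.0001, -0.0022, -0.0028, -0.0007,  0.0003,  0.0003]), 'effort': array([ -0.001 , -39.8076, -30.497 ,  -0.0002,   0.0043,  -0.    ]), 'eef_pos': array([ 0.1393, -0.6085,  0.2301]), 'ee_rot': array([[-0.0002,  0.2229, -0.9748],
       [ 0.0022, -0.9748, -0.2229],
       [-1.    , -0.0022, -0.0003]]), 'ft_force': array([0.2208, 1.211 , 0.2655]), 'moment': array([ 0.0181,  0.0284, -0.0225]), 'opening': 0.9991999512221463}
```

View pics/scene0.png

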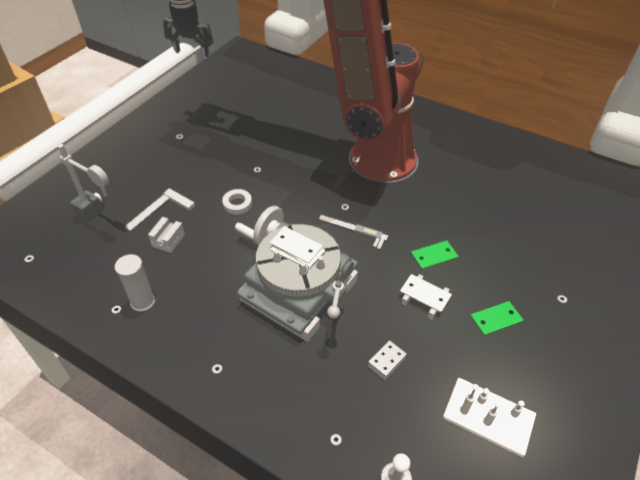

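View pics/top0.png

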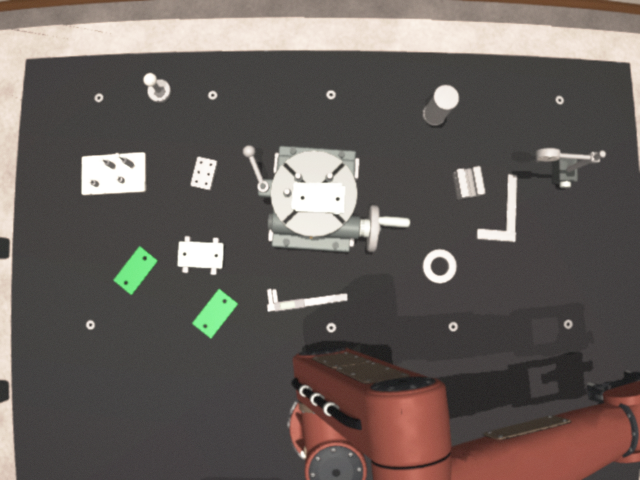

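```bash
python3 - <<'E'
from h import *
a=np.load('top0.npy');s=np.load('scene0.npy')
A=cv2.resize(a[130:290,150:420],None,fx=2.9,fy=2.9,interpolation=cv2.INTER_CUBIC)
B=cv2.resize(s[190:340,225:465],None,fx=3.3,fy=3.3,interpolation=cv2.INTER_CUBIC)
save(A,'c1.png');save(B,'c2.png')
E
```

```text
(no output)
```

View pics/c1.png

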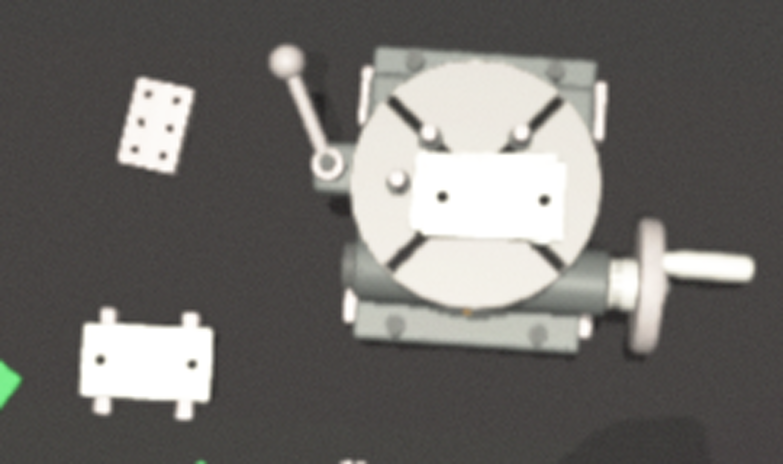

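View pics/c2.png

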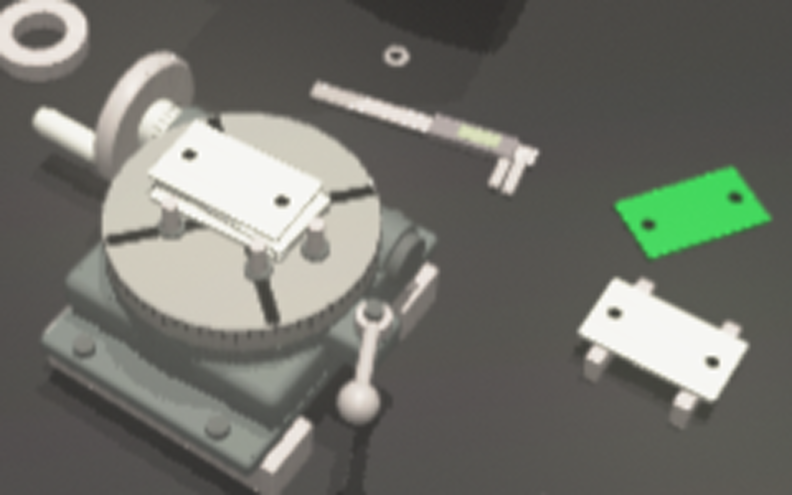

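```bash
python3 - <<'E'
from h import *
np.set_printoptions(precision=4,suppress=True)
a=np.load('top0.npy');g=cv2.cvtColor(a,cv2.COLOR_RGB2GRAY)
hsv=cv2.cvtColor(a,cv2.COLOR_RGB2HSV)
# blank d : white
m=((g>225)&(hsv[...,1]<30)).astype(np.uint8)
cs,_=cv2.findContours(m,cv2.RETR_EXTERNAL,cv2.CHAIN_APPROX_NONE)
for c in cs:
    if cv2.contourArea(c)>100: print(cv2.minAreaRect(c),cv2.contourArea(c))
# pixels: from crop c1: px=150+u/2.9, py=130+v/2.9 
f=lambda u,v:[150+u/2.9-.33,130+v/2.9-.33]
print('pins',onz('top',[f(430,132),f(521,132),f(398,180)],.170))
print('ball',onz('top',[f(287,60)],.145),'stud',onz('top',[f(328,163)],.15))
h=lambda u,v:[225+u/3.3-.35,190+v/3.3-.35]
print('ball tri',tri(h(358,400),f(287,60)))
print('handle end tri',tri(h(45,121),f(747,268)))
print('handle root tri',tri(h(93,143),f(668,264)))
mm=(g>130).astype(np.uint8)
E
```

```text
((4.5, 358.5), (9.0, 27.0), 0.0) 150.0
((325.0999450683594, 299.199951171875), (6.081118583679199, 42.567832946777344), 81.8698959350586) 199.5
((5.0, 265.5), (17.0, 10.0), 90.0) 101.0
((439.00006103515625, 266.0000305175781), (31.11269760131836, 31.11269760131836), 45.0) 762.0
((200.0528564453125, 255.019775390625), (44.079036712646484, 35.156158447265625), 2.0454084873199463) 1089.5
((389.19232177734375, 228.46156311035156), (36.2181396484375, 22.946426391601562), 7.125016689300537) 263.0
((5.5, 223.0), (26.0, 11.0), 90.0) 200.0
((496.8316345214844, 207.55551147460938), (36.28636932373047, 63.940345764160156), 1.7357046604156494) 585.0
((462.5719909667969, 182.39598083496094), (27.280033111572266, 6.5293192863464355), 79.69515228271484) 139.0
((478.65472412109375, 180.1584930419922), (26.476118087768555, 5.651515007019043), 79.3803482055664) 120.0
((203.17703247070312, 172.75645446777344), (18.94655990600586, 28.998889923095703), 13.392496109008789) 497.5
((112.98306274414062, 173.19537353515625), (38.32978439331055, 64.06787109375), 86.8201675415039) 2296.0
((313.5, 193.0000152587
[... 206 characters left out ...]
, (22.62741470336914, 21.21320343017578), 45.0) 373.0
((624.7880249023438, 51.721099853515625), (31.211151123046875, 18.780736923217773), 7.765166282653809) 313.0
((10.5, 61.0), (38.0, 21.0), 90.0) 227.5
((330.0377502441406, 37.08189392089844), (543.94287109375, 37.90467071533203), 0.2178536206483841) 13699.5
pins [[0.6066 0.0777 0.17  ]
 [0.6067 0.0067 0.17  ]
 [0.5687 0.1024 0.17  ]]
ball [[0.6697 0.1934 0.145 ]] stud [[0.5853 0.159  0.15  ]]
ball tri (array([0.6683, 0.1933, 0.1502]), np.float64(0.0010028195345484702))
handle end tri (array([ 0.511 , -0.186 ,  0.0551]), np.float64(0.0030810956835551876))
handle root tri (array([ 0.5168, -0.1239,  0.069 ]), np.float64(0.012173831130161487))
```

```bash
cat > m.py <<'E'
from h import *
np.set_printoptions(precision=4,suppress=True)
def rect(a,roi,thr,z,name='top'):
    x0,x1,y0,y1=roi
    g=cv2.cvtColor(a,cv2.COLOR_RGB2GRAY)[y0:y1,x0:x1]
    s=8;G=cv2.resize(g,None,fx=s,fy=s,interpolation=cv2.INTER_CUBIC)
    m=(G>thr).astype(np.uint8)
    m=cv2.morphologyEx(m,cv2.MORPH_OPEN,np.ones((81,81),np.uint8))
    c=max(cv2.findContours(m,cv2.RETR_EXTERNAL,cv2.CHAIN_APPROX_NONE)[0],key=cv2.contourArea).reshape(-1,2)
    px=(c+.5)/s-.5+[x0,y0]
    P=onz(name,px,z)[:,:2]*1000
    r=cv2.minAreaRect(P.astype(np.float32));return r,cv2.boxPoints(r)
E
python3 - <<'E'
from m import *
a=np.load('top0.npy');g=cv2.cvtColor(a,cv2.COLOR_RGB2GRAY)
print('d',rect(a,(165,235,230,280),170,.031))
print(g[185:213:3,285:352:3]); print('d row',g[255,170:230])
for t in (235,242,248): print('c',t,rect(a,(285,352,178,216),t,.158))
# faceplate
s=np.load('scene0.npy')
G=g[145:240,265:362]; m=(G>135).astype(np.uint8)
c=max(cv2.findContours(m,cv2.RETR_EXTERNAL,cv2.CHAIN_APPROX_NONE)[0],key=cv2.contourArea).reshape(-1,2)+[265,145]
P=onz('top',c,.14)[:,:2]*1000
for lo in (0,):
    C,r=cv2.minEnclosingCircle(P.astype(np.float32));print('plate',C,r)
A=cv2.resize(a[165:225,270:370],None,fx=8,fy=8,interpolation=cv2.INTER_CUBIC)
A=cv2.convertScaleAbs(A,alpha=2.2,beta=-310);save(A,'c3.png')
B=cv2.resize(s[205:300,230:345],None,fx=6,fy=6,interpolation=cv2.INTER_CUBIC);save(B,'c4.png')
E
```

```text
d (((432.880126953125, 325.1146240234375), (113.45443725585938, 64.45832061767578), 87.80247497558594), array([[398.4995, 269.6649],
       [462.9104, 267.1933],
       [467.2607, 380.5643],
       [402.8499, 383.0359]], dtype=float32))
[[235 235 235 255 255 255 255 255 255 255 254 255 255 255 255 255 255 255
  254 239 234 234 234]
 [230 224 234 255 255 255 255 255 255 255 255 255 255 255 255 255 255 255
  255 255 243 234 234]
 [249 247 199 255 255 255 255 255 255 255 255 255 255 255 255 255 255 255
  255 255 243 234 233]
 [159 128 187 255 255 255 255 255 255 255 255 255 255 255 255 255 255 255
  255 255 241 234 234]
 [208 195 234 255 255 217 101 255 255 255 255 255 255 255 255 255 255 208
  226 255 234 235 236]
 [237 238 243 255 255 255 252 255 255 255 255 255 255 255 255 255 255 191
  231 255 235 235 236]
 [238 238 250 255 255 255 255 255 255 255 255 255 255 255 255 255 255 255
  255 255 235 236 236]
 [238 238 248 255 255 255 255 255 255 255 255 255 255 255 255 255 255 255
  255 255 235 237 238]
 [238 238 232 206 255 255 255 255 255 255 255 255 255 255 255 255 255 255
  255 255 234
[... 444 characters left out ...]
2), 88.4985580444336), array([[522.8466, -28.1378],
       [592.8169, -29.9718],
       [595.972 ,  90.4051],
       [526.0017,  92.2391]], dtype=float32))
c 242 (((558.7557983398438, 31.37166404724121), (117.52713775634766, 67.7958755493164), 89.14012145996094), array([[523.9798, -26.8766],
       [591.768 , -27.894 ],
       [593.5318,  89.6199],
       [525.7436,  90.6373]], dtype=float32))
c 248 (((558.49658203125, 31.55703353881836), (115.07160186767578, 65.9839096069336), 89.46639251708984), array([[524.9702, -25.669 ],
       [590.9513, -26.2835],
       [592.0229,  88.7831],
       [526.0419,  89.3976]], dtype=float32))
plate (563.1962280273438, 45.128089904785156) 142.05447387695312
```

View pics/c3.png

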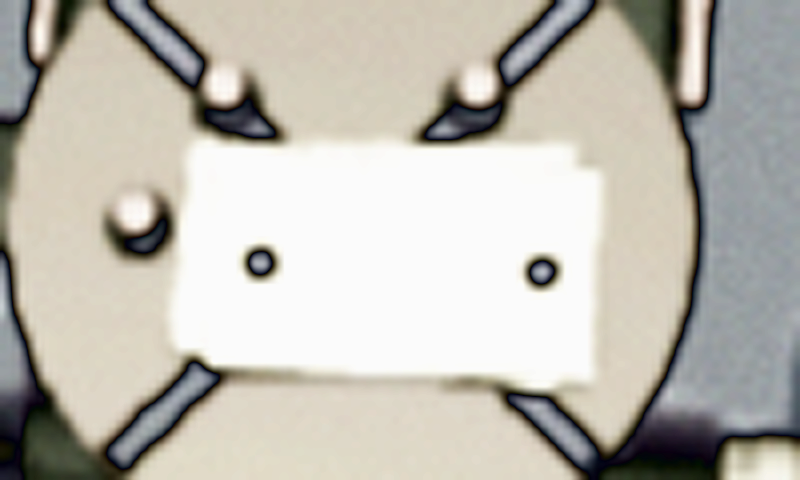

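View pics/c4.png

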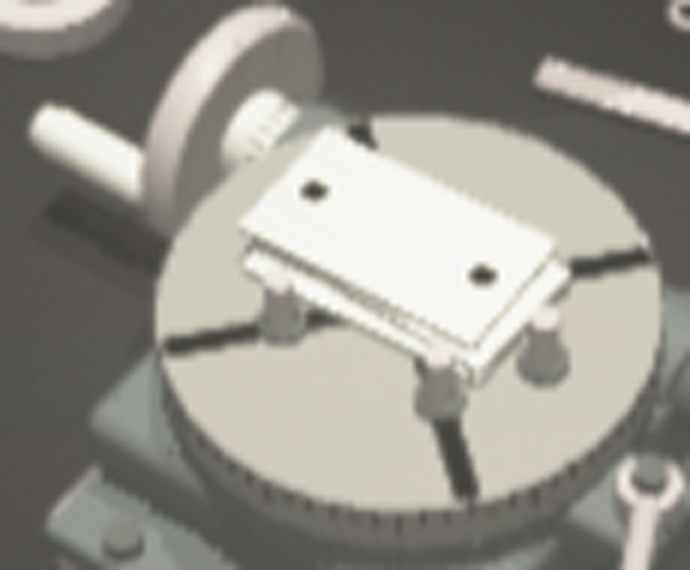

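```bash
python3 - <<'E'
from m import *
f=lambda u,v:[270+(u+.5)/8-.5,165+(v+.5)/8-.5]
s=lambda u,v:[230+(u+.5)/6-.5,205+(v+.5)/6-.5]
T=onz('top',[f(260,262),f(541,271)],.158);S=onz('scene',[s(482,274),s(314,190)],.158)
for H in (T,S): d=H[0]-H[1];print(H[:,:2],'c mid',H.mean(0)[:2],np.degrees(np.arctan2(-d[0],d[1])))
C=onz('scene',[s(322,130),s(555,245),s(470,347),s(240,222)],.158);print(C,C.mean(0))
P=onz('top',[f(225,80),f(478,80),f(135,212)],.170);Q=onz('scene',[s(440,350),s(279,275),s(545,315)],.170)
nest=np.array([[36,36],[36,-36],[0,61.]])/1000
for X in (P,Q,(P+Q)/2):
    X=X[:,:2];mu=X.mean(0);nm=nest.mean(0);A=(nest-nm).T@(X-mu);a=np.arctan2(A[0,1]-A[1,0],A[0,0]+A[1,1]);R=np.array([[np.cos(a),-np.sin(a)],[np.sin(a),np.cos(a)]])
    print('pins',X.ravel(),'nest',mu-R@nm,np.degrees(a),'res',(X-(mu-R@nm)-nest@R.T).ravel())
# d holes
sc=np.load('scene0.npy');tp=np.load('top0.npy')
def holes(im,roi):
    x0,x1,y0,y1=roi;g=cv2.cvtColor(im,cv2.COLOR_RGB2GRAY)[y0:y1,x0:x1]
    G=cv2.resize(g,None,fx=8,fy=8,interpolation=cv2.INTER_CUBIC);m=(G<180).astype(np.uint8)
    n,_,st,ce=cv2.connectedComponentsWithStats(m)
    return [((c+.5)/8-.5+[x0,y0],q[4]) for c,q in zip(ce[1:],st[1:]) if 60<q[4]<1500]
for n,im,roi in (('top',tp,(180,222,244,266)),('scene',sc,(405,447,275,308))):
    h=holes(im,roi);print(n,h)
    X=onz(n,[q[0] for q in h],.031);print(X,X.mean(0))
E
```

```text
[[ 0.5577  0.0685]
 [ 0.5553 -0.0115]] c mid [0.5565 0.0285] -1.74362679138882
[[ 0.5554  0.0669]
 [ 0.5529 -0.0126]] c mid [0.5542 0.0271] -1.7848087557553303
[[ 0.5243 -0.0275  0.158 ]
 [ 0.528   0.0836  0.158 ]
 [ 0.5886  0.0818  0.158 ]
 [ 0.582  -0.0283  0.158 ]] [0.5557 0.0274 0.158 ]
pins [0.608  0.0783 0.6081 0.0067 0.5702 0.1035] nest [0.5717 0.0422] 0.7748198968259877 res [ 0.0008 -0.0004 -0.0001  0.     -0.0007  0.0003]
pins [0.6038 0.0779 0.6046 0.0059 0.5688 0.103 ] nest [0.5684 0.042 ] 0.016940357909010592 res [-0.0006 -0.      0.0002 -0.0001  0.0004  0.0001]
pins [0.6059 0.0781 0.6064 0.0063 0.5695 0.1033] nest [0.5701 0.0421] 0.39715427145384424 res [ 0.0001 -0.0002  0.0001 -0.     -0.0001  0.0002]
top [(array([184.1174, 253.6055]), np.int32(480)), (array([215.7795, 255.1536]), np.int32(439))]
[[0.4347 0.3651 0.031 ]
 [0.4311 0.2852 0.031 ]] [0.4329 0.3251 0.031 ]
scene [(array([406.3416, 277.242 ]), np.int32(1453)), (array([415.9915, 275.1173]), np.int32(310)), (array([410.7808, 284.3984]), np.int32(742)), (array([405.0625, 293.8125]), np.int32(70)), (array([440.4073, 299.2314]), np.int32(740)), (array([445.3931, 305.7556]), np.int32(554))]
[[0.4147 0.2654 0.031 ]
 [0.3959 0.2834 0.031 ]
 [0.4293 0.2842 0.031 ]
 [0.4628 0.284  0.031 ]
 [0.4328 0.3643 0.031 ]
 [0.4444 0.3819 0.031 ]] [0.43   0.3105 0.031 ]
```

```bash
python3 -m creep '[{"jaw":85,"slide":[30,45,20],"delta_rot":[0,0,8]},{"jaw":85,"slide":[58,85,20],"delta_rot":[0,0,16]},{"jaw":85,"slide":[86,125,20],"delta_rot":[0,0,24]},{"jaw":85,"slide":[114,165,20],"delta_rot":[0,0,32]},{"jaw":85,"slide":[142,205,20],"delta_rot":[0,0,40]},{"jaw":85,"slide":[170,245,20],"delta_rot":[0,0,48]},{"jaw":85,"slide":[198,285,20],"delta_rot":[0,0,56]},{"jaw":85,"slide":[226,325,20],"delta_rot":[0,0,64]},{"jaw":85,"slide":[254,365,20],"delta_rot":[0,0,72]},{"jaw":85,"slide":[280,405,20],"delta_rot":[0,0,74.5]},{"jaw":85,"slide":[300,450,20],"delta_rot":[0,0,74.5]},{"jaw":85,"slide":[300,500,20],"delta_rot":[0,0,74.5]},{"jaw":85,"slide":[299,550,20],"delta_rot":[0,0,74.5]},{"jaw":85,"slide":[298,600,20],"delta_rot":[0,0,74.5]},{"jaw":85,"slide":[297,650,20],"delta_rot":[0,0,74.5]},{"jaw":85,"slide":[296,700,20],"delta_rot":[0,0,74.5]},{"jaw":85,"slide":[295,750,10],"delta_rot":[0,0,74.5]},{"jaw":85,"slide":[294,800,0],"delta_rot":[0,0,74.5]},{"jaw":85,"slide":[293,850,-20],"delta_rot":[0,0,74.5]},{"jaw":85,"slide":[293,900,-50],"delta_rot":[0,0,74.5]}]' 40; python3 -m creep '[{"jaw":85,"slide":[0,34,-40],"delta_rot":[0,0,0]},{"jaw":85,"slide":[0,34,-80],"delta_rot":[0,0,0]},{"jaw":85,"slide":[0,34,-90],"delta_rot":[0,0,0]},{"jaw":85,"slide":[0,34,-90],"delta_rot":[0,0,0]}]'
```

```text
t: 2.1
eef_pos: [0.4327, 0.2812, 0.1889]
ee_rot: [[0.003, 0.999, -0.045], [0.001, -0.045, -0.999], [-1.0, 0.003, -0.002]]
ft_force: [1.7, -0.4, 0.1]
opening: 0.994
t: 2.5
eef_pos: [0.4301, 0.3112, 0.0959]
ee_rot: [[-0.006, 0.999, -0.046], [-0.003, -0.046, -0.999], [-1.0, -0.006, 0.004]]
ft_force: [-0.8, 0.1, 0.0]
opening: 0.997
```

```bash
python3 -m creep '[{"jaw":85,"slide":[0,0,0],"delta_rot":[0,0,0]},{"jaw":85,"slide":[0,0,0],"delta_rot":[0,0,0]}]'; python3 - <<'E'
from m import *
o=env.get_obs();print(o['eef_pos'],o['t'])
im=imaging.camera('scene');save(cv2.resize(im[180:360,330:530],None,fx=3.3,fy=3.3,interpolation=cv2.INTER_CUBIC),'s1.png')
E
```

```text
t: 2.7
eef_pos: [0.4345, 0.3128, 0.1011]
ee_rot: [[0.004, 0.999, -0.047], [0.002, -0.047, -0.999], [-1.0, 0.004, -0.002]]
ft_force: [-1.0, 0.4, 0.6]
opening: 0.992
[0.4345 0.3128 0.1011] 2.7
```

View pics/s1.png

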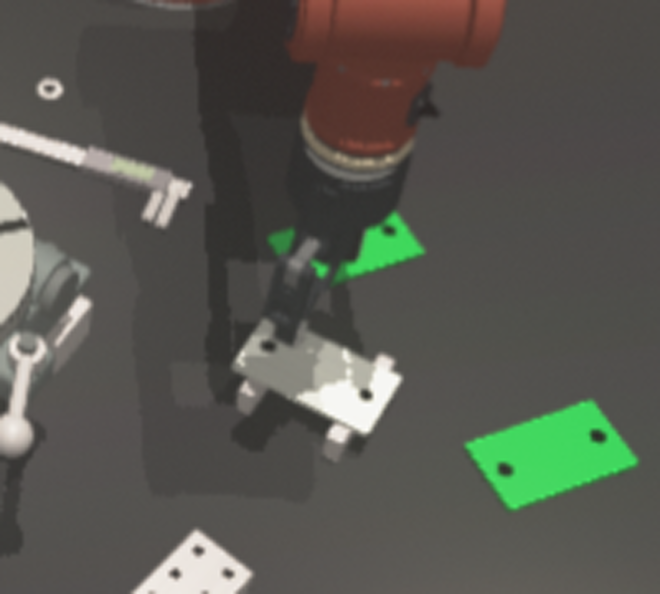

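```bash
python3 -m creep '[{"jaw":85,"slide":[-2,12,-20],"delta_rot":[0,0,0]},{"jaw":85,"slide":[-2,12,-50],"delta_rot":[0,0,0]},{"jaw":85,"slide":[-2,12,-75],"delta_rot":[0,0,0]},{"jaw":85,"slide":[-2,12,-88],"delta_rot":[0,0,0]},{"jaw":85,"slide":[-2,12,-88],"delta_rot":[0,0,0]},{"jaw":85,"slide":[-2,12,-88],"delta_rot":[0,0,0]}]'; python3 - <<'E'
from m import *
o=env.get_obs();print(o['eef_pos'],o['joint_velocities'])
im=imaging.camera('scene');save(cv2.resize(im[230:350,370:490],None,fx=5,fy=5,interpolation=cv2.INTER_CUBIC),'s2.png')
E
```

```text
t: 3.35
eef_pos: [0.4315, 0.3249, 0.0116]
ee_rot: [[0.002, 0.999, -0.046], [0.001, -0.046, -0.999], [-1.0, 0.002, -0.001]]
ft_force: [0.4, -0.5, -0.4]
opening: 0.997
[0.4315 0.3249 0.0116] [ 0.0025 -0.0131 -0.0132 -0.0002 -0.0043 -0.0007]
```

View pics/s2.png

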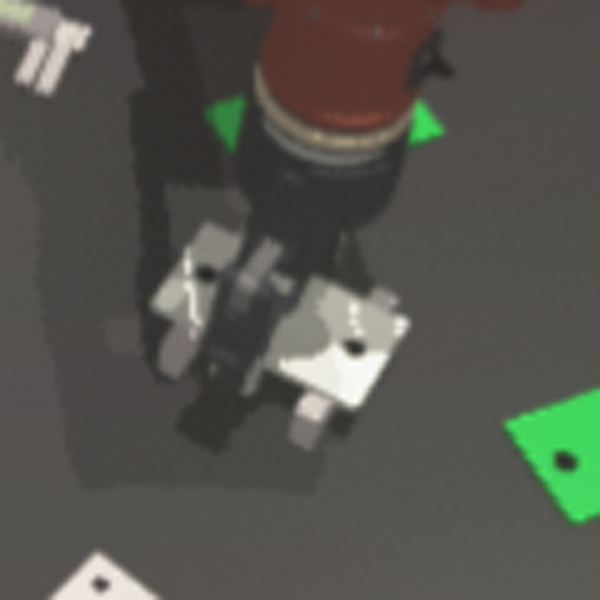

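```bash
python3 -m creep '[{"jaw":50,"slide":[0,0,0],"delta_rot":[0,0,0]},{"jaw":50,"slide":[0,0,0],"delta_rot":[0,0,0]},{"jaw":50,"slide":[0,0,0],"delta_rot":[0,0,0]},{"jaw":50,"slide":[0,0,0],"delta_rot":[0,0,0]},{"jaw":50,"slide":[0,0,0],"delta_rot":[0,0,0]},{"jaw":50,"slide":[0,0,0],"delta_rot":[0,0,0]},{"jaw":50,"slide":[0,0,0],"delta_rot":[0,0,0]},{"jaw":50,"slide":[0,0,20],"delta_rot":[0,0,0]},{"jaw":50,"slide":[0,0,50],"delta_rot":[0,0,0]},{"jaw":50,"slide":[0,0,90],"delta_rot":[0,0,0]},{"jaw":50,"slide":[0,0,130],"delta_rot":[0,0,0]},{"jaw":50,"slide":[0,0,170],"delta_rot":[0,0,0]},{"jaw":50,"slide":[0,0,210],"delta_rot":[0,0,0]},{"jaw":50,"slide":[0,0,210],"delta_rot":[0,0,0]},{"jaw":50,"slide":[0,0,210],"delta_rot":[0,0,0]}]' 40;  python3 - <<'E'
from m import *
o=env.get_obs();print(o['eef_pos'],o['opening']*85.4)
im=imaging.camera('scene');save(cv2.resize(im[150:310,350:510],None,fx=3.7,fy=3.7,interpolation=cv2.INTER_CUBIC),'s3.png')
im=imaging.camera('top');np.save('t3.npy',im);save(cv2.resize(im[200:330,130:300],None,fx=4,fy=4,interpolation=cv2.INTER_CUBIC),'t3.png')
E
```

```text
t: 4.9
eef_pos: [0.4309, 0.3249, 0.2218]
ee_rot: [[0.003, 0.999, -0.046], [0.001, -0.046, -0.999], [-1.0, 0.003, -0.002]]
ft_force: [-1.0, -0.4, -1.8]
opening: 0.688
[0.4309 0.3249 0.2218] 58.723557706259975
```

View pics/s3.png

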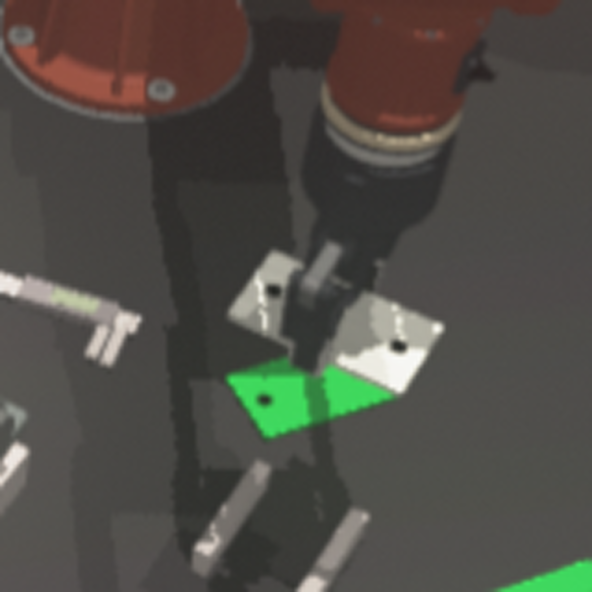

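View pics/t3.png

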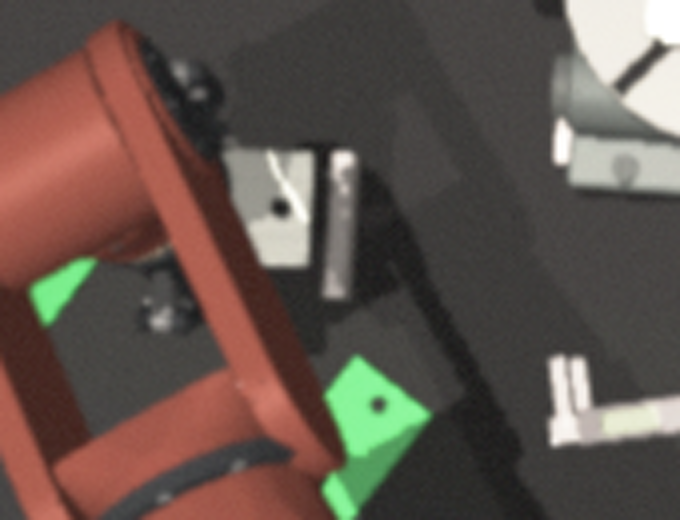

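```bash
python3 -m creep '[{"jaw":50,"slide":[16,-38,0],"delta_rot":[0,0,0.8]},{"jaw":50,"slide":[32,-78,0],"delta_rot":[0,0,0.8]},{"jaw":50,"slide":[50,-120,0],"delta_rot":[0,0,0.8]},{"jaw":50,"slide":[68,-162,0],"delta_rot":[0,0,0.8]},{"jaw":50,"slide":[86,-204,0],"delta_rot":[0,0,0.8]},{"jaw":50,"slide":[104,-245,0],"delta_rot":[0,0,0.8]},{"jaw":50,"slide":[118,-280,0],"delta_rot":[0,0,0.8]},{"jaw":50,"slide":[124.5,-297,0],"delta_rot":[0,0,0.8]},{"jaw":50,"slide":[124.5,-297,-20],"delta_rot":[0,0,0.8]},{"jaw":50,"slide":[124.5,-297,-40],"delta_rot":[0,0,0.8]},{"jaw":50,"slide":[124.5,-297,-50],"delta_rot":[0,0,0.8]},{"jaw":50,"slide":[124.5,-297,-50],"delta_rot":[0,0,0.8]},{"jaw":50,"slide":[124.5,-297,-50],"delta_rot":[0,0,0.8]}]';  python3 - <<'E'
from m import *
o=env.get_obs();print(o['eef_pos'],o['ft_force'])
im=imaging.camera('scene');save(cv2.resize(im[180:300,220:360],None,fx=5,fy=5,interpolation=cv2.INTER_CUBIC),'s4.png')
E
```

```text
t: 6.3
eef_pos: [0.5544, 0.0277, 0.1696]
ee_rot: [[-0.002, 1.0, -0.031], [0.0, -0.031, -1.0], [-1.0, -0.002, -0.0]]
ft_force: [1.1, -0.0, 0.1]
opening: 0.692
[0.5544 0.0277 0.1696] [ 1.0762 -0.0059  0.1141]
```

View pics/s4.png

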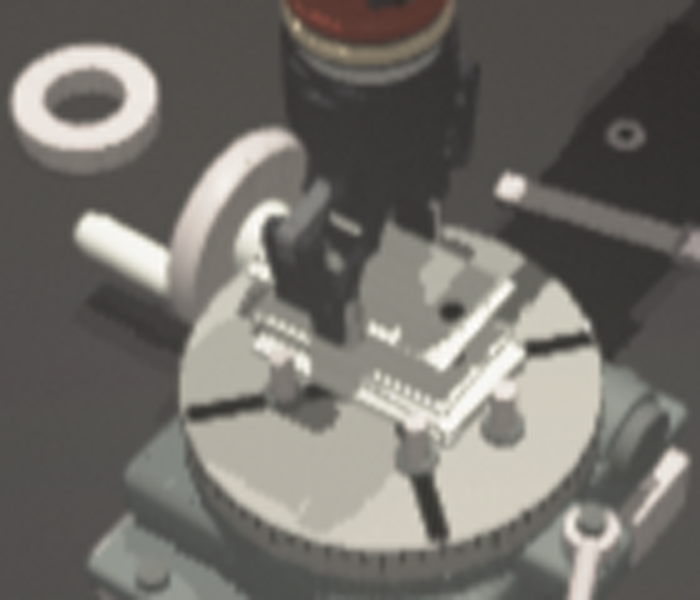

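```bash
python3 -m creep '[{"jaw":50,"slide":[0.5,0,-8],"delta_rot":[0,0,0]},{"jaw":50,"slide":[0.5,0,-14],"delta_rot":[0,0,0]},{"jaw":50,"slide":[0.5,0,-18],"delta_rot":[0,0,0]},{"jaw":50,"slide":[0.5,0,-18],"delta_rot":[0,0,0]},{"jaw":50,"slide":[0.5,0,-18],"delta_rot":[0,0,0]}]'; python3 -m creep '[{"jaw":50,"slide":[0,0,-2],"delta_rot":[0,0,0]},{"jaw":50,"slide":[0,0,-4],"delta_rot":[0,0,0]},{"jaw":50,"slide":[0,0,-4],"delta_rot":[0,0,0]}]'
```

```text
t: 6.85
eef_pos: [0.5554, 0.0276, 0.1532]
ee_rot: [[-0.0, 1.0, -0.032], [0.0, -0.032, -1.0], [-1.0, -0.0, -0.0]]
ft_force: [-1.8, 0.9, 4.8]
opening: 0.686
t: 7.15
eef_pos: [0.5546, 0.0276, 0.1518]
ee_rot: [[-0.003, 1.0, -0.031], [-0.0, -0.031, -1.0], [-1.0, -0.003, 0.0]]
ft_force: [-8.7, 0.3, 17.5]
opening: 0.69
```

```bash
python3 - <<'E'
from m import *
o=env.get_obs();print(o['eef_pos'],o['ft_force'],o['moment'])
im=imaging.camera('scene');save(cv2.resize(im[200:290,240:350],None,fx=7,fy=7,interpolation=cv2.INTER_CUBIC),'s5.png')
E
python3 -m creep '[{"jaw":50,"slide":[0,0,6],"delta_rot":[0,0,0]},{"jaw":50,"slide":[0,0,8],"delta_rot":[0,0,0]},{"jaw":50,"slide":[0,0,8],"delta_rot":[0,0,0]}]'
```

```text
[0.5546 0.0276 0.1518] [-8.669  0.278 17.541] [ 0.0818  2.0538 -0.0716]
t: 7.5
eef_pos: [0.5555, 0.0275, 0.1562]
ee_rot: [[0.001, 0.999, -0.032], [-0.0, -0.032, -0.999], [-1.0, 0.001, 0.0]]
ft_force: [-0.5, 0.2, -0.9]
opening: 0.688
```

View pics/s5.png

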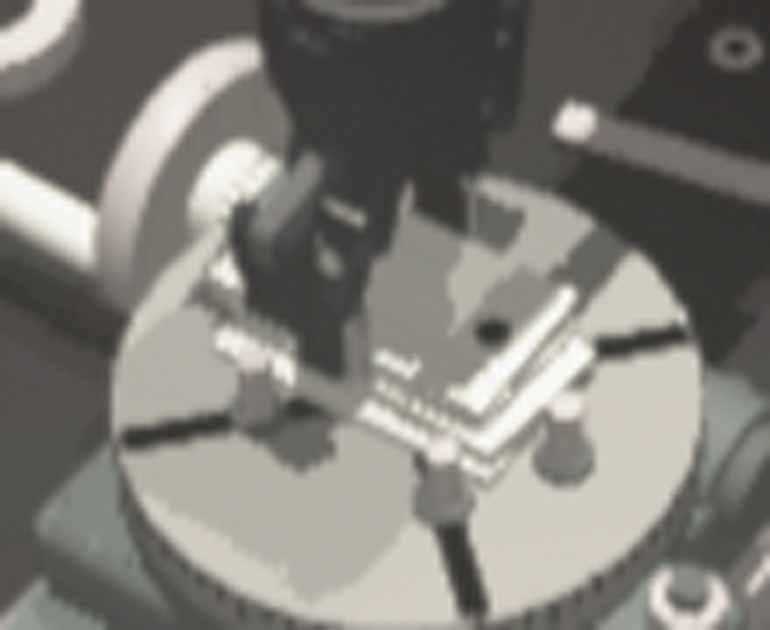

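```bash
python3 -m creep '[{"jaw":50,"slide":[0,0,-1.5],"delta_rot":[0,0,0]},{"jaw":50,"slide":[0,0,-1.5],"delta_rot":[0,0,0]},{"jaw":85,"slide":[0,0,-1.5],"delta_rot":[0,0,0]},{"jaw":85,"slide":[0,0,-1.5],"delta_rot":[0,0,0]},{"jaw":85,"slide":[0,0,-1.5],"delta_rot":[0,0,0]},{"jaw":85,"slide":[0,0,-1.5],"delta_rot":[0,0,0]},{"jaw":85,"slide":[0,0,-1.5],"delta_rot":[0,0,0]},{"jaw":85,"slide":[0,0,20],"delta_rot":[0,0,0]},{"jaw":85,"slide":[0,0,60],"delta_rot":[0,0,0]},{"jaw":85,"slide":[-40,0,100],"delta_rot":[0,0,-8]},{"jaw":85,"slide":[-80,0,110],"delta_rot":[0,0,-16]},{"jaw":85,"slide":[-120,0,110],"delta_rot":[0,0,-24]},{"jaw":0,"slide":[-160,0,110],"delta_rot":[0,0,-32]},{"jaw":0,"slide":[-180,0,110],"delta_rot":[0,0,-40]},{"jaw":0,"slide":[-180,0,110],"delta_rot":[0,0,-48]},{"jaw":0,"slide":[-180,0,110],"delta_rot":[0,0,-56]}]';  python3 - <<'E'
from m import *
im=imaging.camera('scene');np.save('s6.npy',im);save(cv2.resize(im[205:300,230:345],None,fx=6,fy=6,interpolation=cv2.INTER_CUBIC),'s6.png')
im=imaging.camera('top');np.save('t6.npy',im);
A=cv2.resize(im[165:225,270:370],None,fx=8,fy=8,interpolation=cv2.INTER_CUBIC)
save(cv2.convertScaleAbs(A,alpha=2.2,beta=-310),'t6.png')
E
```

```text
t: 9.1
eef_pos: [0.3748, 0.0276, 0.2667]
ee_rot: [[0.002, 0.528, -0.849], [-0.0, -0.849, -0.528], [-1.0, 0.001, -0.001]]
ft_force: [-0.1, -0.1, 0.2]
opening: 0.323
```

View pics/s6.png

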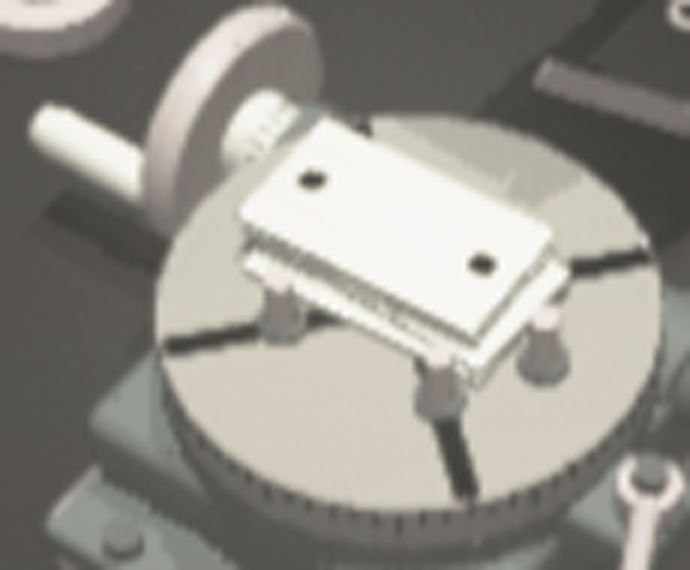

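View pics/t6.png

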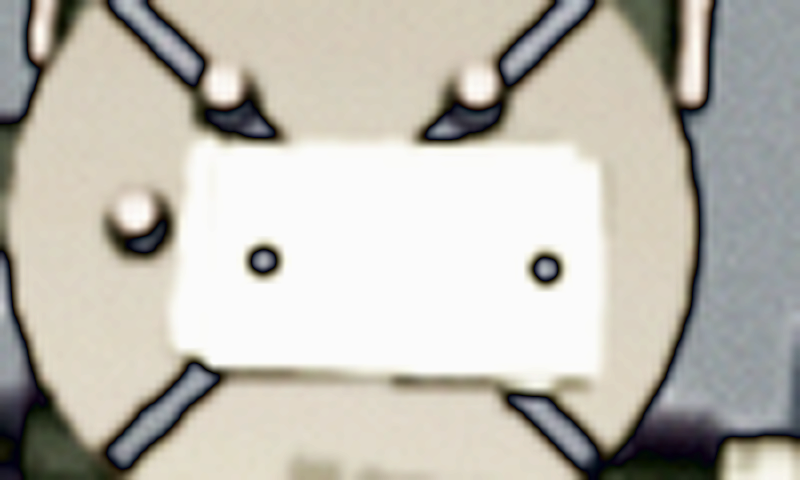

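```bash
python3 -m creep '[{"jaw":0,"slide":[20,10,0],"delta_rot":[0,0,-8]},{"jaw":0,"slide":[50,14.5,-20],"delta_rot":[0,0,-16]},{"jaw":0,"slide":[80,14.5,-40],"delta_rot":[0,0,-24]},{"jaw":0,"slide":[105,14.5,-60],"delta_rot":[0,0,-31.6]},{"jaw":0,"slide":[115,14.5,-80],"delta_rot":[0,0,-31.6]},{"jaw":0,"slide":[115,14.5,-90],"delta_rot":[0,0,-31.6]},{"jaw":0,"slide":[115,14.5,-100],"delta_rot":[0,0,-31.6]},{"jaw":0,"slide":[115,14.5,-100],"delta_rot":[0,0,-31.6]},{"jaw":0,"slide":[115,14.5,-100],"delta_rot":[0,0,-31.6]}]' 40
```

```text
t: 10.1
eef_pos: [0.4901, 0.042, 0.1669]
ee_rot: [[0.001, 0.011, -1.0], [-0.0, -1.0, -0.011], [-1.0, 0.0, -0.001]]
ft_force: [0.4, -0.0, -0.5]
opening: -0.006
```

```bash
python3 -m creep '[{"jaw":0,"slide":[0,0,-10],"delta_rot":[0,0,0]},{"jaw":0,"slide":[0,0,-18],"delta_rot":[0,0,0]},{"jaw":0,"slide":[0,0,-23.5],"delta_rot":[0,0,0]},{"jaw":0,"slide":[0,0,-23.5],"delta_rot":[0,0,0]},{"jaw":0,"slide":[0,0,-23.5],"delta_rot":[0,0,0]}]'; python3 - <<'E'
from m import *
im=imaging.camera('scene');save(cv2.resize(im[195:290,230:345],None,fx=6,fy=6,interpolation=cv2.INTER_CUBIC),'s7.png')
E
```

```text
t: 10.6
eef_pos: [0.4902, 0.042, 0.1426]
ee_rot: [[-0.001, 0.01, -1.0], [0.0, -1.0, -0.01], [-1.0, -0.0, 0.001]]
ft_force: [-1.0, -0.4, -0.3]
opening: -0.001
```

View pics/s7.png

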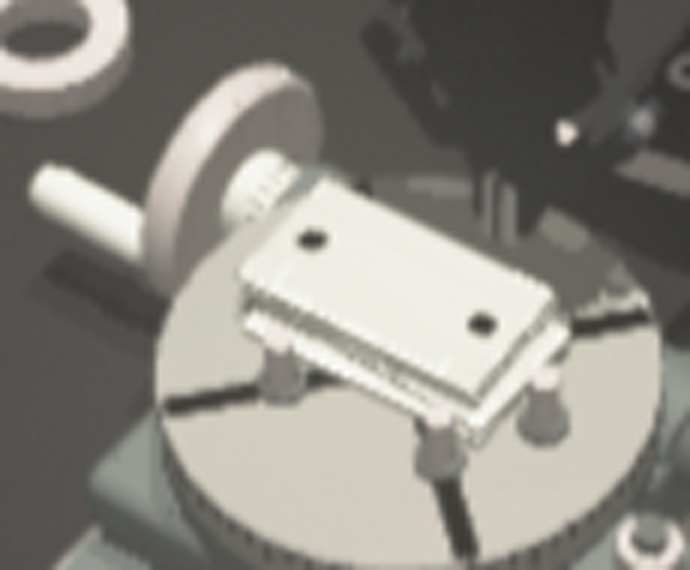

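```bash
python3 -m creep '[{"jaw":0,"slide":[6,0,0],"delta_rot":[0,0,0]},{"jaw":0,"slide":[12,0,0],"delta_rot":[0,0,0]},{"jaw":0,"slide":[16,0,0],"delta_rot":[0,0,0]},{"jaw":0,"slide":[20,0,0],"delta_rot":[0,0,0]},{"jaw":0,"slide":[24,0,0],"delta_rot":[0,0,0]},{"jaw":0,"slide":[27,0,0],"delta_rot":[0,0,0]},{"jaw":0,"slide":[30,0,0],"delta_rot":[0,0,0]},{"jaw":0,"slide":[33,0,0],"delta_rot":[0,0,0]},{"jaw":0,"slide":[35,0,0],"delta_rot":[0,0,0]},{"jaw":0,"slide":[35,0,0],"delta_rot":[0,0,0]}]'; python3 -m creep '[{"jaw":0,"slide":[1,0,0],"delta_rot":[0,0,0]},{"jaw":0,"slide":[2,0,0],"delta_rot":[0,0,0]},{"jaw":0,"slide":[2,0,0],"delta_rot":[0,0,0]}]'
```

```text
t: 11.65
eef_pos: [0.5236, 0.042, 0.1426]
ee_rot: [[-0.005, 0.01, -1.0], [-0.0, -1.0, -0.01], [-1.0, 0.0, 0.005]]
ft_force: [-9.0, -0.4, 5.1]
opening: -0.002
t: 11.95
eef_pos: [0.5237, 0.042, 0.1425]
ee_rot: [[-0.01, 0.01, -1.0], [-0.0, -1.0, -0.01], [-1.0, 0.0, 0.01]]
ft_force: [-12.3, 0.1, 9.1]
opening: -0.0
```

```bash
python3 -m creep '[{"jaw":0,"slide":[1,0,0],"delta_rot":[0,0,0]},{"jaw":0,"slide":[1,0,0],"delta_rot":[0,0,0]}]'
```

```text
t: 12.15
eef_pos: [0.5238, 0.042, 0.1424]
ee_rot: [[-0.012, 0.011, -1.0], [-0.0, -1.0, -0.011], [-1.0, 0.0, 0.012]]
ft_force: [-15.8, -0.6, 11.2]
opening: 0.002
```

```bash
python3 -m creep '[{"jaw":0,"slide":[-10,0,0],"delta_rot":[0,0,0]},{"jaw":0,"slide":[-25,0,0],"delta_rot":[0,0,0]},{"jaw":0,"slide":[-35,0,10],"delta_rot":[0,0,0]},{"jaw":0,"slide":[-50,0,50],"delta_rot":[0,0,0]},{"jaw":0,"slide":[-60,0,70],"delta_rot":[0,0,0]},{"jaw":0,"slide":[-100,0,80],"delta_rot":[0,0,0]},{"jaw":0,"slide":[-140,0,80],"delta_rot":[0,0,0]}]'; python3 - <<'E'
from m import *
im=imaging.camera('scene');np.save('s8.npy',im);save(cv2.resize(im[205:300,230:345],None,fx=6,fy=6,interpolation=cv2.INTER_CUBIC),'s8.png')
im=imaging.camera('top');np.save('t8.npy',im);
A=cv2.resize(im[165:225,270:370],None,fx=8,fy=8,interpolation=cv2.INTER_CUBIC)
save(cv2.convertScaleAbs(A,alpha=2.2,beta=-310),'t8.png')
E
```

```text
t: 12.85
eef_pos: [0.3904, 0.0418, 0.2255]
ee_rot: [[0.008, 0.01, -1.0], [-0.0, -1.0, -0.01], [-1.0, 0.001, -0.008]]
ft_force: [-0.8, 0.3, 1.2]
opening: -0.0
```

View pics/s8.png

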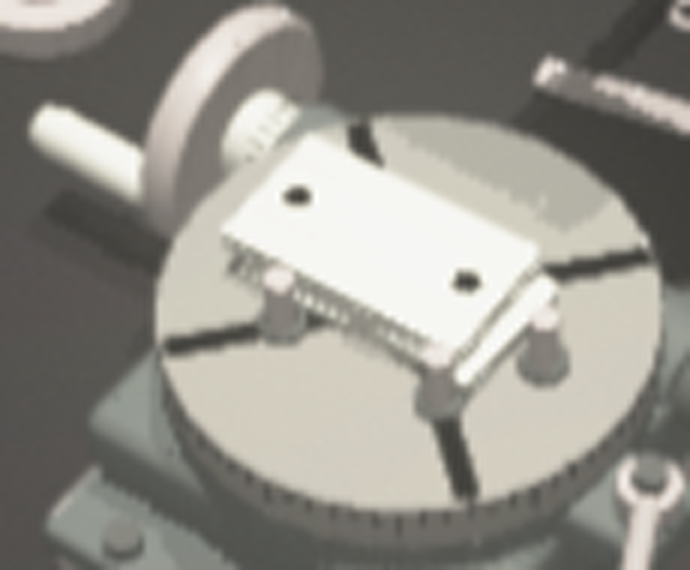

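View pics/t8.png

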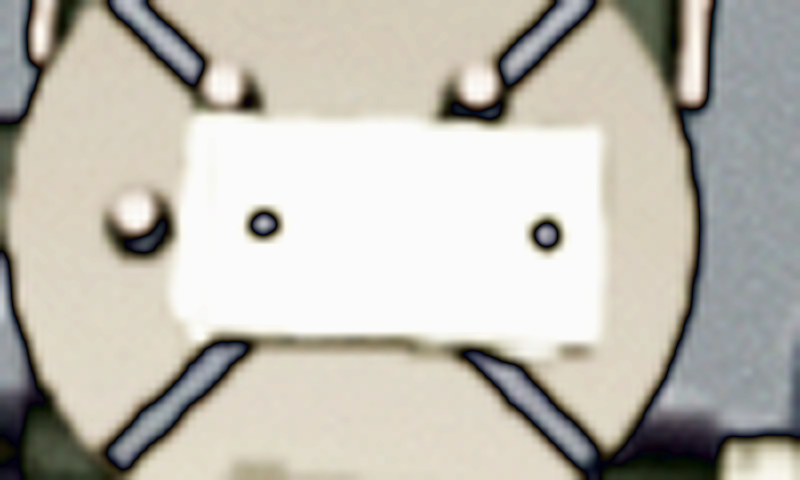

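```bash
cat >> m.py <<'E'
def hol(n,im,roi,thr):
    x0,x1,y0,y1=roi;g=cv2.cvtColor(im,cv2.COLOR_RGB2GRAY)[y0:y1,x0:x1]
    G=cv2.resize(g,None,fx=8,fy=8,interpolation=cv2.INTER_CUBIC);m=(G<thr).astype(np.uint8)
    _,_,st,ce=cv2.connectedComponentsWithStats(m)
    return [((c+.5)/8-.5+[x0,y0]) for c,q in zip(ce[1:],st[1:]) if 200<q[4]<1500 and q[2]<45 and q[3]<45]
def blank(t,s,rt,rs,z=.164):
    for n,im,r in (('top',t,rt),('scene',s,rs)):
        h=np.array(hol(n,im,r,190));X=onz(n,h,z)
        print(n,h.ravel(),'mid',X.mean(0)[:2],'ang',[np.degrees(np.arctan(-(X[1]-X[0])[0]/(X[1]-X[0])[1]))] )
E
python3 - <<'E'
from m import *
for k in ('6','8'):
    blank(np.load(f't{k}.npy'),np.load(f's{k}.npy'),(297,345,185,204),(272,318,230,258))
E
```

```text
top [302.4767 197.1213 337.7696 198.1271] mid [0.5562 0.0274] ang [np.float64(-1.5384478634690313)]
scene [281.5697 234.5581 309.8966 248.6348] mid [0.5543 0.0269] ang [np.float64(-1.6897696514632001)]
top [302.509  192.5249 337.8187 193.8746] mid [0.5663 0.0273] ang [np.float64(-2.0975867300042483)]
scene [279.1318 237.2377 307.2932 251.5074 313.1819 255.7216] mid [0.5663 0.0457] ang [np.float64(-2.029393550591869)]
```

```bash
python3 -m creep '[{"jaw":0,"slide":[20,-20,0],"delta_rot":[0,0,8]},{"jaw":0,"slide":[40,-40,0],"delta_rot":[0,0,16]},{"jaw":0,"slide":[60,-60,0],"delta_rot":[0,0,24]},{"jaw":0,"slide":[80,-80,0],"delta_rot":[0,0,32]},{"jaw":0,"slide":[110,-107,0],"delta_rot":[0,0,40]},{"jaw":0,"slide":[140,-107,0],"delta_rot":[0,0,48]},{"jaw":0,"slide":[160,-107,0],"delta_rot":[0,0,56]},{"jaw":0,"slide":[180,-107,0],"delta_rot":[0,0,64]},{"jaw":0,"slide":[180,-107,0],"delta_rot":[0,0,72]},{"jaw":0,"slide":[180,-107,-10],"delta_rot":[0,0,80]},{"jaw":0,"slide":[180,-107,-30],"delta_rot":[0,0,88]},{"jaw":0,"slide":[180,-107,-60],"delta_rot":[0,0,89.8]},{"jaw":0,"slide":[180,-107,-75],"delta_rot":[0,0,89.8]},{"jaw":0,"slide":[180,-107,-82],"delta_rot":[0,0,89.8]},{"jaw":0,"slide":[180,-107,-82],"delta_rot":[0,0,89.8]}]'
```

```text
t: 14.45
eef_pos: [0.5686, -0.0655, 0.1404]
ee_rot: [[-0.0, 1.0, 0.006], [-0.001, 0.006, -1.0], [-1.0, -0.0, 0.001]]
ft_force: [-0.3, -0.3, 0.7]
opening: 0.001
```

```bash
python3 -m creep '[{"jaw":0,"slide":[1.5,0,3],"delta_rot":[0,0,0]},{"jaw":0,"slide":[1.5,6,3],"delta_rot":[0,0,0]},{"jaw":0,"slide":[1.5,12,3],"delta_rot":[0,0,0]},{"jaw":0,"slide":[1.5,17,3],"delta_rot":[0,0,0]},{"jaw":0,"slide":[1.5,21,3],"delta_rot":[0,0,0]},{"jaw":0,"slide":[1.5,25,3],"delta_rot":[0,0,0]},{"jaw":0,"slide":[1.5,29,3],"delta_rot":[0,0,0]},{"jaw":0,"slide":[1.5,32,3],"delta_rot":[0,0,0]},{"jaw":0,"slide":[1.5,35,3],"delta_rot":[0,0,0]},{"jaw":0,"slide":[1.5,35,3],"delta_rot":[0,0,0]}]'; python3 -m creep '[{"jaw":0,"slide":[0,2,0],"delta_rot":[0,0,0]},{"jaw":0,"slide":[0,4,0],"delta_rot":[0,0,0]},{"jaw":0,"slide":[0,4,0],"delta_rot":[0,0,0]}]'
```

```text
t: 15.45
eef_pos: [0.57, -0.0298, 0.1439]
ee_rot: [[0.0, 1.0, 0.007], [-0.0, 0.007, -1.0], [-1.0, 0.0, 0.0]]
ft_force: [0.5, -1.1, 0.6]
opening: 0.004
t: 15.75
eef_pos: [0.5699, -0.026, 0.1439]
ee_rot: [[0.0, 1.0, 0.007], [-0.0, 0.007, -1.0], [-1.0, 0.0, 0.0]]
ft_force: [0.6, -2.5, 0.9]
opening: -0.001
```

```bash
python3 -m creep '[{"jaw":0,"slide":[0,1.5,-1],"delta_rot":[0,0,0]},{"jaw":0,"slide":[0,3,-1],"delta_rot":[0,0,0]},{"jaw":0,"slide":[0,3,-1],"delta_rot":[0,0,0]}]';python3 -m creep '[{"jaw":0,"slide":[0,1.5,0],"delta_rot":[0,0,0]},{"jaw":0,"slide":[0,2,0],"delta_rot":[0,0,0]},{"jaw":0,"slide":[0,2,0],"delta_rot":[0,0,0]}]'
```

```text
t: 16.05
eef_pos: [0.5707, -0.0235, 0.1437]
ee_rot: [[0.002, 1.0, 0.007], [-0.001, 0.007, -1.0], [-1.0, 0.002, 0.001]]
ft_force: [0.6, -4.1, 2.9]
opening: 0.0
t: 16.35
eef_pos: [0.5707, -0.0231, 0.1438]
ee_rot: [[0.002, 1.0, 0.007], [-0.004, 0.007, -1.0], [-1.0, 0.002, 0.004]]
ft_force: [1.0, -7.9, 3.7]
opening: 0.0
```

```bash
python3 -m creep '[{"jaw":0,"slide":[0,2,0],"delta_rot":[0,0,0]},{"jaw":0,"slide":[0,2,0],"delta_rot":[0,0,0]},{"jaw":0,"slide":[0,-10,0],"delta_rot":[0,0,0]},{"jaw":0,"slide":[0,-25,0],"delta_rot":[0,0,0]},{"jaw":0,"slide":[0,-35,20],"delta_rot":[0,0,0]},{"jaw":0,"slide":[0,-45,60],"delta_rot":[0,0,0]},{"jaw":0,"slide":[-40,-45,75],"delta_rot":[0,0,-8]},{"jaw":0,"slide":[-80,-35,80],"delta_rot":[0,0,-16]},{"jaw":0,"slide":[-120,-20,80],"delta_rot":[0,0,-24]},{"jaw":0,"slide":[-160,0,80],"delta_rot":[0,0,-32]},{"jaw":0,"slide":[-180,20,80],"delta_rot":[0,0,-40]}]'; python3 - <<'E'
from m import *
im=imaging.camera('scene');np.save('s9.npy',im);save(cv2.resize(im[205:300,230:345],None,fx=6,fy=6,interpolation=cv2.INTER_CUBIC),'s9.png')
im=imaging.camera('top');np.save('t9.npy',im);
A=cv2.resize(im[165:225,270:370],None,fx=8,fy=8,interpolation=cv2.INTER_CUBIC)
save(cv2.convertScaleAbs(A,alpha=2.2,beta=-310),'t9.png')
blank(np.load('t9.npy'),np.load('s9.npy'),(290,345,185,204),(277,320,230,258))
E
```

```text
t: 17.45
eef_pos: [0.3864, 0.0001, 0.2215]
ee_rot: [[-0.003, 0.766, -0.643], [0.002, -0.643, -0.766], [-1.0, -0.004, 0.0]]
ft_force: [-0.3, -0.2, 0.4]
opening: -0.001
top [331.305  193.6478 295.9478 194.0429] mid [0.5648 0.0421] ang [np.float64(0.7453236406880193)]
scene [284.2659 239.812  313.6819 253.1177] mid [0.5631 0.0413] ang [np.float64(0.8234470227540129)]
```

View pics/s9.png

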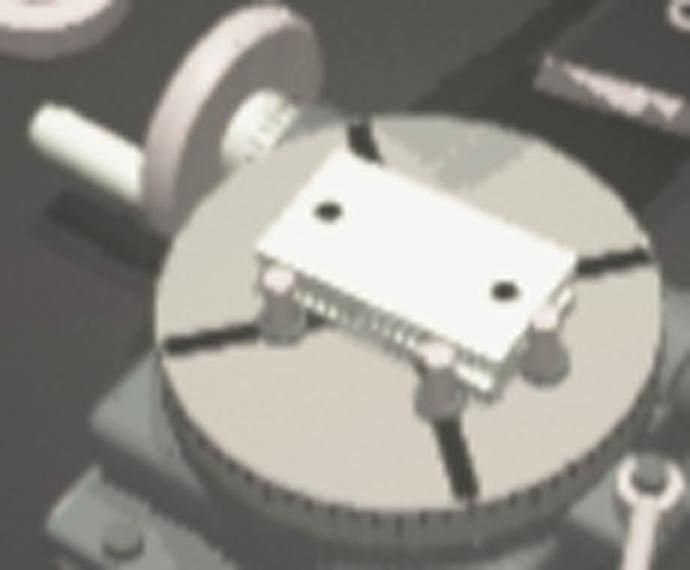

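View pics/t9.png

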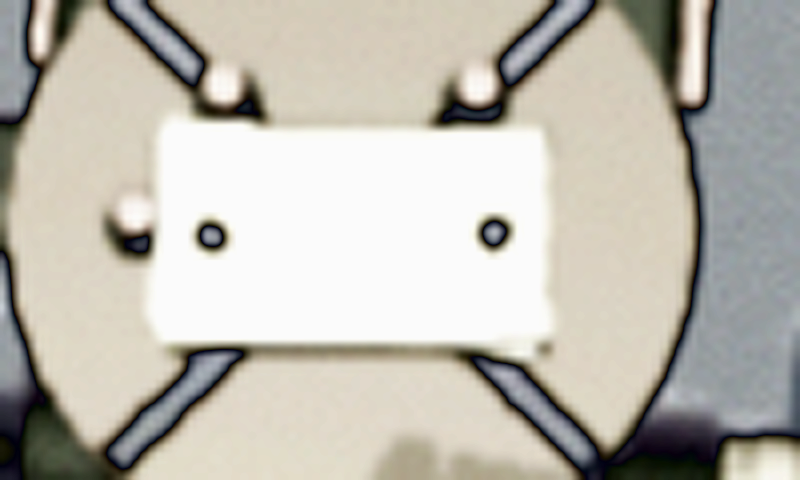

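```bash
python3 -m creep '[{"jaw":0,"slide":[10,15,0],"delta_rot":[0,0,-8]},{"jaw":0,"slide":[30,42,0],"delta_rot":[0,0,-16]},{"jaw":0,"slide":[50,42,0],"delta_rot":[0,0,-24]},{"jaw":0,"slide":[70,42,-20],"delta_rot":[0,0,-32]},{"jaw":0,"slide":[90,42,-40],"delta_rot":[0,0,-40]},{"jaw":0,"slide":[103,42,-60],"delta_rot":[0,0,-48]},{"jaw":0,"slide":[103,42,-72],"delta_rot":[0,0,-49.3]},{"jaw":0,"slide":[103,42,-78.5],"delta_rot":[0,0,-49.3]},{"jaw":0,"slide":[113,42,-78.5],"delta_rot":[0,0,-49.3]},{"jaw":0,"slide":[120,42,-78.5],"delta_rot":[0,0,-49.3]},{"jaw":0,"slide":[125,42,-78.5],"delta_rot":[0,0,-49.3]},{"jaw":0,"slide":[130,42,-78.5],"delta_rot":[0,0,-49.3]},{"jaw":0,"slide":[133,42,-78.5],"delta_rot":[0,0,-49.3]},{"jaw":0,"slide":[133,42,-78.5],"delta_rot":[0,0,-49.3]}]'
```

```text
t: 18.95
eef_pos: [0.5226, 0.041, 0.1447]
ee_rot: [[-0.001, 0.019, -1.0], [-0.0, -1.0, -0.019], [-1.0, 0.0, 0.001]]
ft_force: [-2.6, -0.8, 2.1]
opening: 0.004
```

```bash
python3 -m creep '[{"jaw":0,"slide":[-3,1,-2],"delta_rot":[0,0,-0.5]},{"jaw":0,"slide":[-3,1,-2],"delta_rot":[0,0,-0.5]},{"jaw":0,"slide":[0,1,-2],"delta_rot":[0,0,-0.5]},{"jaw":0,"slide":[2,1,-2],"delta_rot":[0,0,-0.5]},{"jaw":0,"slide":[4,1,-2],"delta_rot":[0,0,-0.5]},{"jaw":0,"slide":[4,1,-2],"delta_rot":[0,0,-0.5]}]';python3 -m creep '[{"jaw":0,"slide":[1.5,0,0],"delta_rot":[0,0,0]},{"jaw":0,"slide":[3,0,0],"delta_rot":[0,0,0]},{"jaw":0,"slide":[3,0,0],"delta_rot":[0,0,0]}]'
```

```text
t: 19.55
eef_pos: [0.5253, 0.0418, 0.142]
ee_rot: [[-0.005, 0.01, -1.0], [-0.001, -1.0, -0.01], [-1.0, 0.001, 0.005]]
ft_force: [-5.9, -1.5, 3.7]
opening: 0.001
t: 19.85
eef_pos: [0.5256, 0.0417, 0.142]
ee_rot: [[-0.012, 0.011, -1.0], [-0.001, -1.0, -0.011], [-1.0, 0.001, 0.012]]
ft_force: [-11.5, -1.6, 8.7]
opening: -0.002
```

```bash
python3 -m creep '[{"jaw":0,"slide":[2,0,0.5],"delta_rot":[0,0,0]},{"jaw":0,"slide":[3,0,0.5],"delta_rot":[0,0,0]},{"jaw":0,"slide":[3,0,0.5],"delta_rot":[0,0,0]}]';python3 - <<'E'
from m import *
im=imaging.camera('scene');np.save('s10.npy',im);save(cv2.resize(im[205:300,230:345],None,fx=6,fy=6,interpolation=cv2.INTER_CUBIC),'s10.png')
h=[282,0]
print(onz('scene',hol('scene',im,(277,320,230,258),190),.164))
E
```

```text
t: 20.15
eef_pos: [0.5259, 0.0416, 0.1421]
ee_rot: [[-0.018, 0.011, -1.0], [-0.001, -1.0, -0.011], [-1.0, 0.001, 0.018]]
ft_force: [-17.8, -2.2, 13.0]
opening: -0.003
[[0.5688 0.0013 0.164 ]]
```

View pics/s10.png

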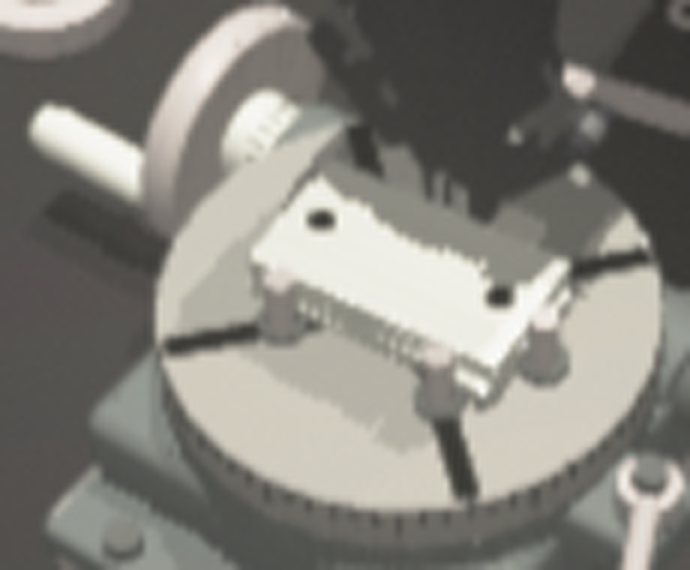

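```bash
python3 -m creep '[{"jaw":0,"slide":[-15,0,0],"delta_rot":[0,0,0]},{"jaw":0,"slide":[-30,0,20],"delta_rot":[0,0,0]},{"jaw":0,"slide":[-45,-20,60],"delta_rot":[0,0,8]},{"jaw":0,"slide":[-60,-50,80],"delta_rot":[0,0,16]},{"jaw":0,"slide":[-80,-80,80],"delta_rot":[0,0,24]},{"jaw":0,"slide":[-100,-100,80],"delta_rot":[0,0,32]},{"jaw":0,"slide":[-120,-100,80],"delta_rot":[0,0,40]}]'; python3 - <<'E'
from m import *
im=imaging.camera('scene');np.save('s11.npy',im);save(cv2.resize(im[205:300,230:345],None,fx=6,fy=6,interpolation=cv2.INTER_CUBIC),'s11.png')
im=imaging.camera('top');np.save('t11.npy',im);
A=cv2.resize(im[165:225,270:370],None,fx=8,fy=8,interpolation=cv2.INTER_CUBIC)
save(cv2.convertScaleAbs(A,alpha=2.2,beta=-310),'t11.png')
blank(np.load('t11.npy'),np.load('s11.npy'),(290,345,185,204),(277,320,230,258))
E
```

```text
t: 20.9
eef_pos: [0.4131, -0.0601, 0.2237]
ee_rot: [[0.003, 0.653, -0.757], [-0.002, -0.757, -0.653], [-1.0, 0.003, -0.001]]
ft_force: [1.0, 0.4, 0.1]
opening: 0.004
top [331.3963 191.5087 296.1368 192.6045] mid [0.5689 0.0418] ang [np.float64(1.8995329353480532)]
scene [283.0161 241.1438 312.7885 254.0754] mid [0.5673 0.0411] ang [np.float64(1.8790200108771222)]
```

View pics/s11.png

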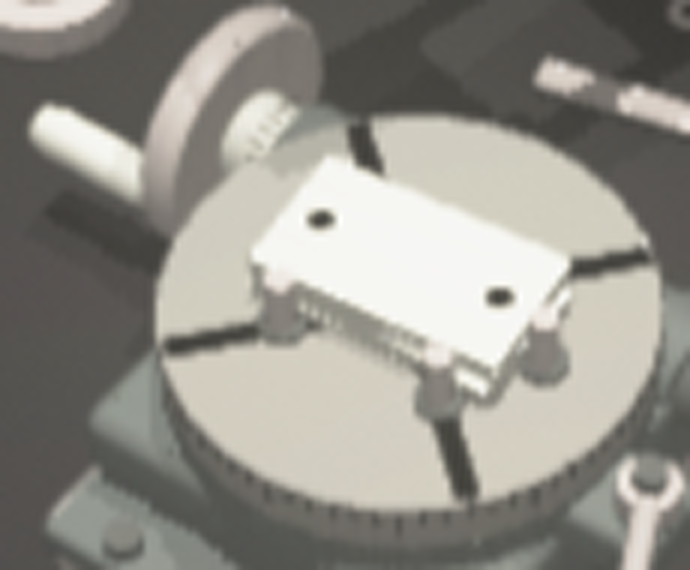

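View pics/t11.png

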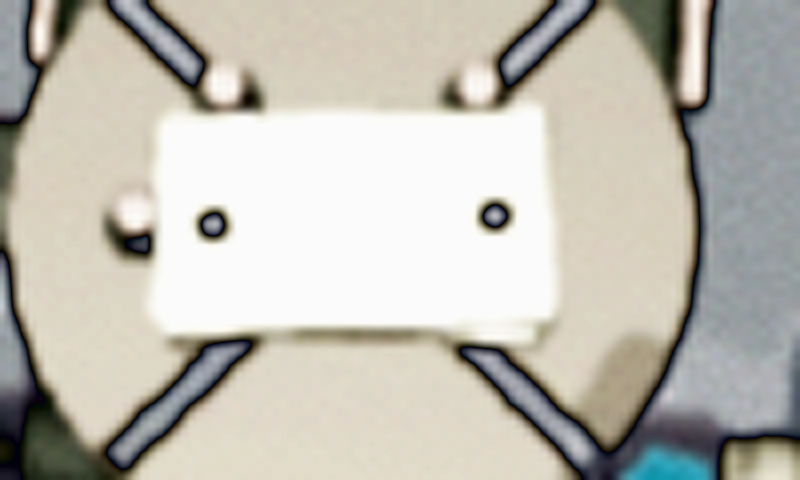

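```bash
python3 -m creep '[{"jaw":85,"slide":[20,10,5],"delta_rot":[0,0,8]},{"jaw":85,"slide":[50,30,5],"delta_rot":[0,0,16]},{"jaw":85,"slide":[80,50,5],"delta_rot":[0,0,24]},{"jaw":85,"slide":[110,70,5],"delta_rot":[0,0,32]},{"jaw":85,"slide":[140,90,5],"delta_rot":[0,0,40]},{"jaw":85,"slide":[154.5,102,5],"delta_rot":[0,0,48]},{"jaw":85,"slide":[154.5,102,0],"delta_rot":[0,0,49.6]},{"jaw":85,"slide":[154.5,102,-30],"delta_rot":[0,0,49.6]},{"jaw":85,"slide":[154.5,102,-50],"delta_rot":[0,0,49.6]},{"jaw":85,"slide":[154.5,102,-65],"delta_rot":[0,0,49.6]},{"jaw":85,"slide":[154.5,102,-70],"delta_rot":[0,0,49.6]},{"jaw":85,"slide":[154.5,102,-70],"delta_rot":[0,0,49.6]},{"jaw":85,"slide":[154.5,102,-70],"delta_rot":[0,0,49.6]}]'
```

```text
t: 22.3
eef_pos: [0.5682, 0.0438, 0.1539]
ee_rot: [[0.002, 1.0, 0.002], [-0.0, 0.002, -1.0], [-1.0, 0.002, 0.0]]
ft_force: [-1.2, 0.4, 0.5]
opening: 0.996
```

```bash
python3 -m creep '[{"jaw":85,"slide":[0,-1.5,-8],"delta_rot":[0,0,0.3]},{"jaw":85,"slide":[0,-1.5,-14],"delta_rot":[0,0,0.3]},{"jaw":85,"slide":[0,-1.5,-16.5],"delta_rot":[0,0,0.3]},{"jaw":85,"slide":[0,-1.5,-16.5],"delta_rot":[0,0,0.3]}]' ; python3 -m creep '[{"jaw":55,"slide":[0,0,0],"delta_rot":[0,0,0]},{"jaw":55,"slide":[0,0,0],"delta_rot":[0,0,0]},{"jaw":55,"slide":[0,0,0],"delta_rot":[0,0,0]},{"jaw":55,"slide":[0,0,0],"delta_rot":[0,0,0]},{"jaw":55,"slide":[0,0,0],"delta_rot":[0,0,0]},{"jaw":55,"slide":[0,0,0],"delta_rot":[0,0,0]},{"jaw":55,"slide":[0,0,0],"delta_rot":[0,0,0]}]' 60
```

```text
t: 22.7
eef_pos: [0.5668, 0.0425, 0.1356]
ee_rot: [[-0.001, 1.0, 0.008], [0.0, 0.008, -1.0], [-1.0, -0.001, -0.0]]
ft_force: [0.3, -0.6, -1.3]
opening: 1.0
t: 23.4
eef_pos: [0.5673, 0.0425, 0.1372]
ee_rot: [[-0.0, 1.0, 0.009], [-0.0, 0.009, -1.0], [-1.0, -0.0, 0.0]]
ft_force: [-2.9, 0.7, 5.4]
opening: 0.689
```

```bash
python3 -m creep '[{"jaw":55,"slide":[1,0,0],"delta_rot":[0,0,0]},{"jaw":55,"slide":[3,0,0],"delta_rot":[0,0,0]},{"jaw":55,"slide":[3,0,0],"delta_rot":[0,0,0]}]'; python3 -m creep '[{"jaw":55,"slide":[-1,1,0],"delta_rot":[0,0,0]},{"jaw":55,"slide":[-1,3,0],"delta_rot":[0,0,0]},{"jaw":55,"slide":[-1,3,0],"delta_rot":[0,0,0]}]'
```

```text
t: 23.7
eef_pos: [0.5674, 0.0425, 0.1372]
ee_rot: [[-0.008, 1.0, 0.009], [-0.0, 0.009, -1.0], [-1.0, -0.008, 0.0]]
ft_force: [-11.3, -1.1, 12.6]
opening: 0.691
t: 24.0
eef_pos: [0.5675, 0.0427, 0.1372]
ee_rot: [[-0.005, 1.0, 0.01], [-0.006, 0.01, -1.0], [-1.0, -0.005, 0.006]]
ft_force: [-9.3, -7.2, 8.5]
opening: 0.692
```

```bash
python3 -m creep '[{"jaw":55,"slide":[0,-3,0],"delta_rot":[0,0,0]},{"jaw":85,"slide":[-1,-3,0],"delta_rot":[0,0,0]},{"jaw":85,"slide":[-1,-3,0],"delta_rot":[0,0,0]},{"jaw":85,"slide":[-1,-3,0],"delta_rot":[0,0,0]},{"jaw":85,"slide":[-1,-3,0],"delta_rot":[0,0,0]},{"jaw":85,"slide":[-1,-3,30],"delta_rot":[0,0,0]},{"jaw":85,"slide":[-1,-3,70],"delta_rot":[0,0,0]},{"jaw":0,"slide":[-1,-40,80],"delta_rot":[0,0,0]},{"jaw":0,"slide":[-1,-80,80],"delta_rot":[0,0,0]},{"jaw":0,"slide":[-1,-120,80],"delta_rot":[0,0,0]},{"jaw":0,"slide":[-20,-160,80],"delta_rot":[0,0,0]},{"jaw":0,"slide":[-60,-180,80],"delta_rot":[0,0,0]}]'; python3 - <<'E'
from m import *
im=imaging.camera('scene');np.save('s12.npy',im);save(cv2.resize(im[205:300,230:345],None,fx=6,fy=6,interpolation=cv2.INTER_CUBIC),'s12.png')
im=imaging.camera('top');np.save('t12.npy',im);
A=cv2.resize(im[165:225,270:370],None,fx=8,fy=8,interpolation=cv2.INTER_CUBIC)
save(cv2.convertScaleAbs(A,alpha=2.2,beta=-310),'t12.png')
blank(np.load('t12.npy'),np.load('s12.npy'),(290,345,185,204),(277,320,230,258))
E
```

```text
t: 25.2
eef_pos: [0.5108, -0.1378, 0.217]
ee_rot: [[0.003, 1.0, 0.007], [-0.002, 0.007, -1.0], [-1.0, 0.003, 0.002]]
ft_force: [-0.1, -0.1, 1.1]
opening: 0.134
top [331.389  191.4248 296.1368 192.4201] mid [0.5692 0.0418] ang [np.float64(1.7349804793699748)]
scene [283.0127 241.1622 312.6706 254.1158] mid [0.5675 0.041 ] ang [np.float64(1.7465786705711674)]
```

View pics/s12.png

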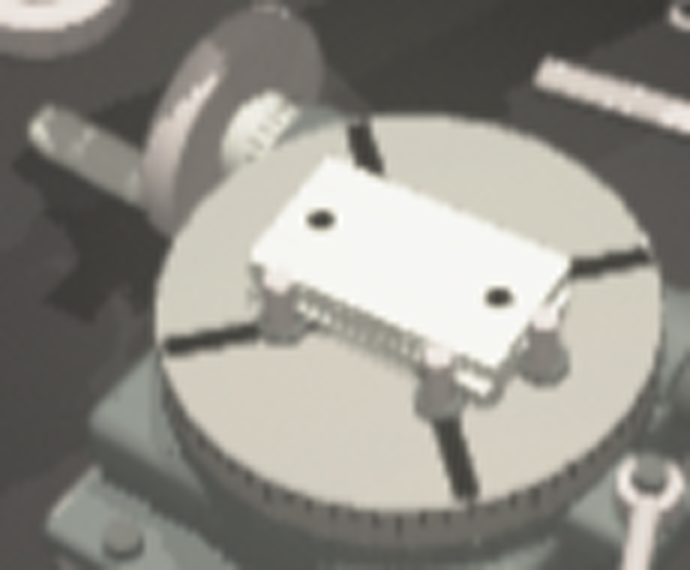

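View pics/t12.png

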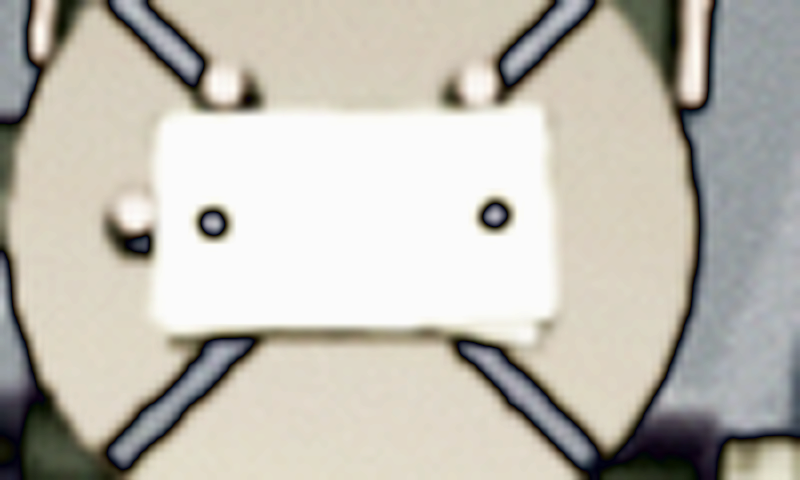

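```bash
python3 -m creep '[{"jaw":85,"slide":[-5,15,0],"delta_rot":[0,0,-8.4]},{"jaw":85,"slide":[-10,30,0],"delta_rot":[0,0,-16.8]},{"jaw":85,"slide":[-15,50,0],"delta_rot":[0,0,-25.2]},{"jaw":85,"slide":[-20,70,0],"delta_rot":[0,0,-33.6]},{"jaw":85,"slide":[-25,90,0],"delta_rot":[0,0,-42]},{"jaw":85,"slide":[-25,110,0],"delta_rot":[0,0,-50.4]},{"jaw":85,"slide":[-25,130,0],"delta_rot":[0,0,-58.8]},{"jaw":85,"slide":[-25,150,0],"delta_rot":[0,0,-67.2]},{"jaw":85,"slide":[-25,170,0],"delta_rot":[0,0,-75.6]},{"jaw":85,"slide":[-25,180,0],"delta_rot":[0,0,-84]},{"jaw":85,"slide":[-25,180,-20],"delta_rot":[0,0,-90]},{"jaw":85,"slide":[-25,180,-40],"delta_rot":[0,0,-90]},{"jaw":85,"slide":[-25,180,-70],"delta_rot":[0,0,-90]},{"jaw":85,"slide":[-25,180,-80],"delta_rot":[0,0,-90]},{"jaw":85,"slide":[-25,180,-80],"delta_rot":[0,0,-90]},{"jaw":85,"slide":[-25,180,-80],"delta_rot":[0,0,-90]}]' 40
```

```text
t: 26.9
eef_pos: [0.4852, 0.0457, 0.1372]
ee_rot: [[0.001, 0.009, -1.0], [0.0, -1.0, -0.009], [-1.0, -0.0, -0.001]]
ft_force: [-0.8, -1.2, 0.9]
opening: 0.997
```

```bash
python3 -m creep '[{"jaw":85,"slide":[0,-3,-4],"delta_rot":[0,0,0]},{"jaw":85,"slide":[4,-3,-7.5],"delta_rot":[0,0,0]},{"jaw":85,"slide":[14,-3,-7.5],"delta_rot":[0,0,0]},{"jaw":85,"slide":[24,-3,-7.5],"delta_rot":[0,0,0]},{"jaw":85,"slide":[30,-3,-7.5],"delta_rot":[0,0,0]},{"jaw":85,"slide":[34,-3,-7.5],"delta_rot":[0,0,0]},{"jaw":85,"slide":[37,-3,-7.5],"delta_rot":[0,0,0]},{"jaw":85,"slide":[37,-3,-7.5],"delta_rot":[0,0,0]}]'; python3 -m creep '[{"jaw":85,"slide":[2,0,0],"delta_rot":[0,0,0]},{"jaw":85,"slide":[4,0,0],"delta_rot":[0,0,0]},{"jaw":85,"slide":[4,0,0],"delta_rot":[0,0,0]}]'
```

```text
t: 27.7
eef_pos: [0.5217, 0.0425, 0.1288]
ee_rot: [[-0.0, 0.008, -1.0], [-0.0, -1.0, -0.008], [-1.0, 0.0, 0.0]]
ft_force: [-0.4, -0.6, 0.2]
opening: 0.998
t: 28.0
eef_pos: [0.5247, 0.0424, 0.1286]
ee_rot: [[-0.002, 0.008, -1.0], [-0.0, -1.0, -0.008], [-1.0, 0.0, 0.002]]
ft_force: [-2.0, -1.0, 0.4]
opening: 0.996
```

```bash
python3 -m creep '[{"jaw":85,"slide":[2,0,0],"delta_rot":[0,0,0]},{"jaw":85,"slide":[2,0,0],"delta_rot":[0,0,0]}]'; python3 -m creep '[{"jaw":85,"slide":[2,0,0],"delta_rot":[0,0,0]},{"jaw":85,"slide":[2,0,0],"delta_rot":[0,0,0]}]';  python3 -m creep '[{"jaw":85,"slide":[2,0,0.5],"delta_rot":[0,0,0]},{"jaw":85,"slide":[2,0,0.5],"delta_rot":[0,0,0]}]'; python3 - <<'E'
from m import *
im=imaging.camera('scene');save(cv2.resize(im[205:300,230:345],None,fx=6,fy=6,interpolation=cv2.INTER_CUBIC),'s13.png')
print(env.get_obs()['moment'])
E
```

```text
t: 28.2
eef_pos: [0.5256, 0.0421, 0.1285]
ee_rot: [[-0.005, 0.008, -1.0], [-0.001, -1.0, -0.008], [-1.0, 0.001, 0.005]]
ft_force: [-5.8, -1.2, 3.1]
opening: 0.995
t: 28.4
eef_pos: [0.5259, 0.0422, 0.1283]
ee_rot: [[-0.009, 0.009, -1.0], [-0.001, -1.0, -0.009], [-1.0, 0.001, 0.009]]
ft_force: [-9.1, -2.7, 6.4]
opening: 0.997
t: 28.6
eef_pos: [0.5281, 0.0426, 0.1284]
ee_rot: [[-0.008, 0.009, -1.0], [0.0, -1.0, -0.009], [-1.0, -0.0, 0.008]]
ft_force: [-8.2, -0.6, 3.1]
opening: 0.996
[-0.075   1.1852 -0.0489]
```

View pics/s13.png

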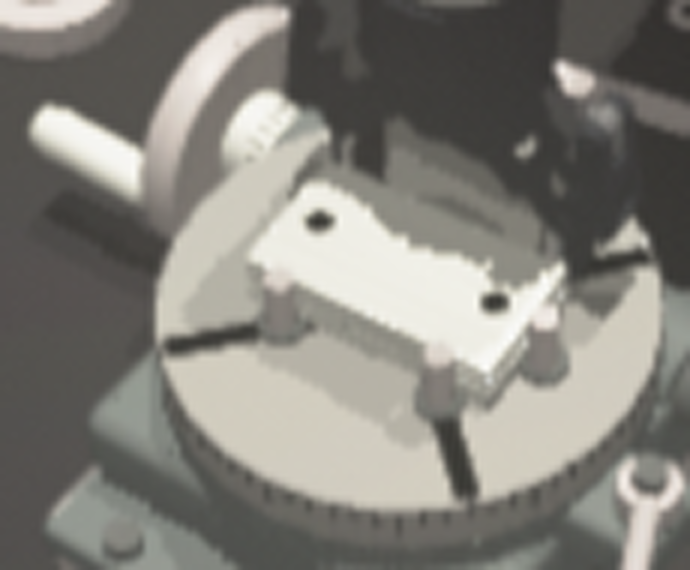

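```bash
python3 -m creep '[{"jaw":85,"slide":[2,0,0],"delta_rot":[0,0,0]},{"jaw":85,"slide":[3,0,0],"delta_rot":[0,0,0]},{"jaw":85,"slide":[-6,0,0],"delta_rot":[0,0,0]},{"jaw":85,"slide":[-6,0,-0.5],"delta_rot":[0,0,0]},{"jaw":85,"slide":[0,0,-0.5],"delta_rot":[0,0,0]},{"jaw":85,"slide":[3,0,-0.5],"delta_rot":[0,0,0]},{"jaw":85,"slide":[3,0,-0.5],"delta_rot":[0,0,0]}]';python3 -m creep '[{"jaw":85,"slide":[-10,0,0],"delta_rot":[0,0,0]},{"jaw":85,"slide":[-30,0,0],"delta_rot":[0,0,0]},{"jaw":85,"slide":[-45,0,20],"delta_rot":[0,0,0]},{"jaw":85,"slide":[-45,0,60],"delta_rot":[0,0,0]},{"jaw":0,"slide":[-60,-40,90],"delta_rot":[0,0,8]},{"jaw":0,"slide":[-80,-75,95],"delta_rot":[0,0,16]},{"jaw":0,"slide":[-100,-100,95],"delta_rot":[0,0,24]},{"jaw":0,"slide":[-110,-110,95],"delta_rot":[0,0,32]}]'; python3 - <<'E'
from m import *
im=imaging.camera('scene');np.save('s14.npy',im);save(cv2.resize(im[205:300,230:345],None,fx=6,fy=6,interpolation=cv2.INTER_CUBIC),'s14.png')
im=imaging.camera('top');np.save('t14.npy',im);
A=cv2.resize(im[165:225,270:370],None,fx=8,fy=8,interpolation=cv2.INTER_CUBIC)
save(cv2.convertScaleAbs(A,alpha=2.2,beta=-310),'t14.png')
blank(np.load('t14.npy'),np.load('s14.npy'),(290,345,185,204),(277,320,230,258))
E
```

```text
t: 29.35
eef_pos: [0.528, 0.0427, 0.1286]
ee_rot: [[-0.018, 0.008, -1.0], [0.0, -1.0, -0.008], [-1.0, -0.0, 0.018]]
ft_force: [-20.6, -0.5, 15.6]
opening: 0.992
t: 30.15
eef_pos: [0.4247, -0.0697, 0.2251]
ee_rot: [[0.004, 0.54, -0.842], [-0.002, -0.842, -0.54], [-1.0, 0.004, -0.002]]
ft_force: [-0.4, 0.6, -0.6]
opening: 0.324
top [331.4615 191.0902 296.1093 191.2218] mid [0.571  0.0418] ang [np.float64(0.3165228986077476)]
scene [282.8201 241.4229 311.9851 254.9736] mid [0.5694 0.041 ] ang [np.float64(0.25095248624326877)]
```

View pics/s14.png

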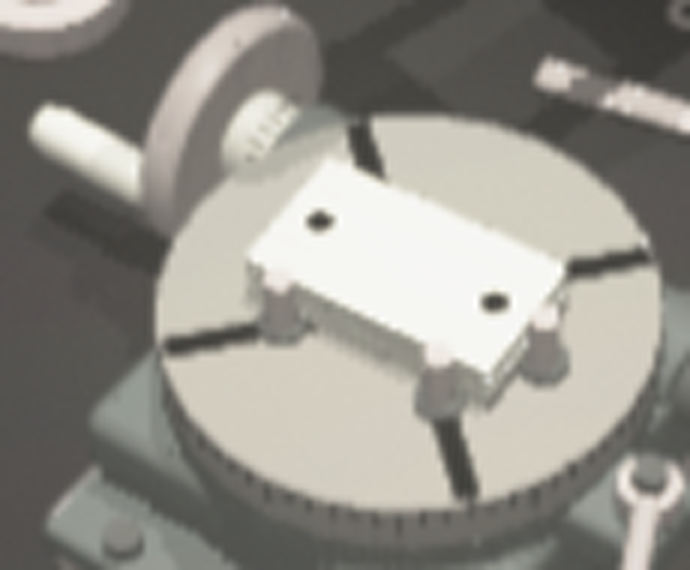

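View pics/t14.png

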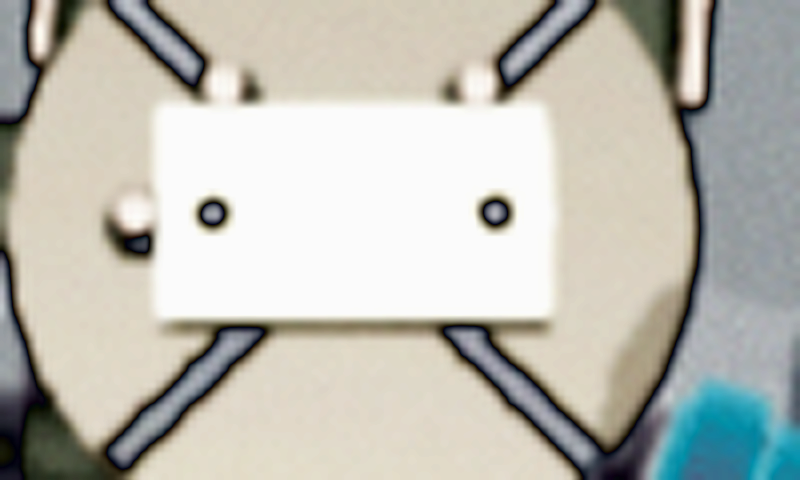

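```bash
python3 -m creep '[{"jaw":0,"slide":[20,0,0],"delta_rot":[0,0,8.2]},{"jaw":0,"slide":[40,0,0],"delta_rot":[0,0,16.4]},{"jaw":0,"slide":[60,0,0],"delta_rot":[0,0,24.6]},{"jaw":0,"slide":[85,5,0],"delta_rot":[0,0,32.8]},{"jaw":0,"slide":[110,10,-10],"delta_rot":[0,0,41]},{"jaw":0,"slide":[130,10,-30],"delta_rot":[0,0,49.2]},{"jaw":0,"slide":[144,10,-50],"delta_rot":[0,0,57.4]},{"jaw":0,"slide":[144,10,-70],"delta_rot":[0,0,57.6]},{"jaw":0,"slide":[144,10,-78],"delta_rot":[0,0,57.6]},{"jaw":0,"slide":[144,10,-78],"delta_rot":[0,0,57.6]},{"jaw":0,"slide":[144,10,-78],"delta_rot":[0,0,57.6]}]' 40
```

```text
t: 31.35
eef_pos: [0.569, -0.0572, 0.1465]
ee_rot: [[0.001, 1.0, 0.001], [-0.0, 0.001, -1.0], [-1.0, 0.001, 0.0]]
ft_force: [-0.0, -0.1, -0.3]
opening: -0.003
```

```bash
python3 -m creep '[{"jaw":0,"slide":[0,4,-4],"delta_rot":[0,0,0.3]},{"jaw":0,"slide":[0,14,-4],"delta_rot":[0,0,0.3]},{"jaw":0,"slide":[0,24,-4],"delta_rot":[0,0,0.3]},{"jaw":0,"slide":[0,30,-4],"delta_rot":[0,0,0.3]},{"jaw":0,"slide":[0,33,-4],"delta_rot":[0,0,0.3]},{"jaw":0,"slide":[0,35,-4],"delta_rot":[0,0,0.3]},{"jaw":0,"slide":[0,37,-4],"delta_rot":[0,0,0.3]},{"jaw":0,"slide":[0,37,-4],"delta_rot":[0,0,0.3]}]';  python3 -m creep '[{"jaw":0,"slide":[0,2,0],"delta_rot":[0,0,0]},{"jaw":0,"slide":[0,2,0],"delta_rot":[0,0,0]},{"jaw":0,"slide":[0,-8,0],"delta_rot":[0,0,0]},{"jaw":0,"slide":[0,-8,0],"delta_rot":[0,0,0]},{"jaw":0,"slide":[0,0,0],"delta_rot":[0,0,0]},{"jaw":0,"slide":[0,3,0],"delta_rot":[0,0,0]},{"jaw":0,"slide":[0,3,0],"delta_rot":[0,0,0]}]'
```

```text
t: 32.15
eef_pos: [0.5685, -0.0225, 0.1423]
ee_rot: [[0.0, 1.0, 0.007], [-0.004, 0.007, -1.0], [-1.0, 0.0, 0.004]]
ft_force: [-2.1, -5.8, 0.9]
opening: -0.001
t: 32.85
eef_pos: [0.5685, -0.0223, 0.142]
ee_rot: [[0.0, 1.0, 0.009], [-0.012, 0.009, -1.0], [-1.0, 0.0, 0.012]]
ft_force: [0.1, -15.2, -0.7]
opening: 0.002
```

```bash
python3 -m creep '[{"jaw":0,"slide":[0,-15,0],"delta_rot":[0,0,0]},{"jaw":0,"slide":[0,-32,5],"delta_rot":[0,0,0]},{"jaw":0,"slide":[0,-40,40],"delta_rot":[0,0,-8]},{"jaw":0,"slide":[-30,-50,70],"delta_rot":[0,0,-16]},{"jaw":0,"slide":[-70,-50,80],"delta_rot":[0,0,-24]},{"jaw":85,"slide":[-110,-40,80],"delta_rot":[0,0,-32]},{"jaw":85,"slide":[-140,-30,80],"delta_rot":[0,0,-40]},{"jaw":85,"slide":[-160,-20,80],"delta_rot":[0,0,-48]}]'; python3 - <<'E'
from m import *
im=imaging.camera('scene');np.save('s15.npy',im);save(cv2.resize(im[205:300,230:345],None,fx=6,fy=6,interpolation=cv2.INTER_CUBIC),'s15.png')
im=imaging.camera('top');np.save('t15.npy',im);
A=cv2.resize(im[165:225,270:370],None,fx=8,fy=8,interpolation=cv2.INTER_CUBIC)
save(cv2.convertScaleAbs(A,alpha=2.2,beta=-310),'t15.png')
blank(np.load('t15.npy'),np.load('s15.npy'),(290,345,185,204),(277,320,230,258))
E
```

```text
t: 33.65
eef_pos: [0.4065, -0.0369, 0.222]
ee_rot: [[0.0, 0.669, -0.743], [0.001, -0.743, -0.669], [-1.0, -0.001, -0.001]]
ft_force: [0.1, -0.1, -0.5]
opening: 0.515
top [330.987  191.0407 295.7431 191.1984] mid [0.5711 0.0427] ang [np.float64(0.35910924257380245)]
scene [283.0635 241.5396 312.3732 255.0823] mid [0.5693 0.0418] ang [np.float64(0.38807233118979984)]
```

View pics/s15.png

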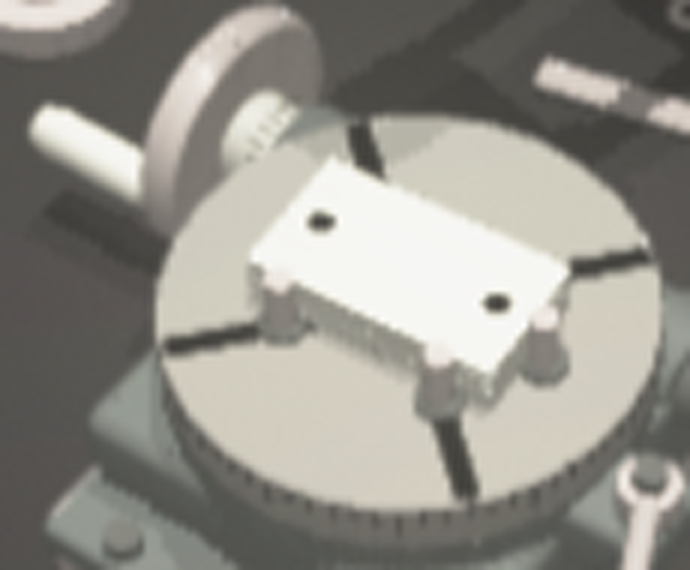

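View pics/t15.png

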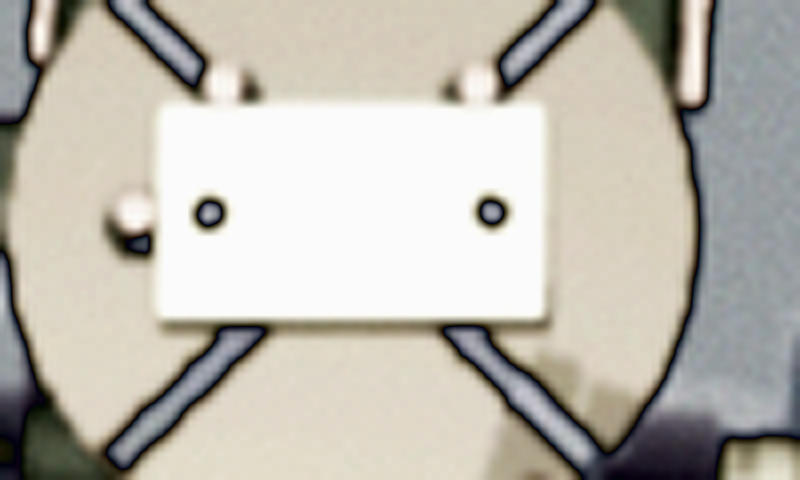

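```bash
python3 -m creep '[{"jaw":60,"slide":[25,20,10],"delta_rot":[0,0,-5]},{"jaw":60,"slide":[60,50,10],"delta_rot":[0,0,-12]},{"jaw":60,"slide":[95,82,10],"delta_rot":[0,0,-20]},{"jaw":60,"slide":[130,114,10],"delta_rot":[0,0,-20]},{"jaw":60,"slide":[165,146,10],"delta_rot":[0,0,-20]},{"jaw":60,"slide":[200,178,10],"delta_rot":[0,0,-20]},{"jaw":60,"slide":[232,206,10],"delta_rot":[0,0,-20]},{"jaw":60,"slide":[255,225,10],"delta_rot":[0,0,-20]},{"jaw":60,"slide":[261.5,231,0],"delta_rot":[0,0,-20]},{"jaw":60,"slide":[261.5,231,-20],"delta_rot":[0,0,-20]},{"jaw":60,"slide":[261.5,231,-30],"delta_rot":[0,0,-20]},{"jaw":60,"slide":[261.5,231,-30],"delta_rot":[0,0,-20]}]' 20; python3 - <<'E'
from m import *
im=imaging.camera('scene');save(cv2.resize(im[210:350,260:400],None,fx=4.2,fy=4.2,interpolation=cv2.INTER_CUBIC),'s16.png')
E
```

```text
t: 34.95
eef_pos: [0.6678, 0.1925, 0.1882]
ee_rot: [[-0.006, 0.381, -0.925], [-0.001, -0.925, -0.381], [-1.0, -0.001, 0.006]]
ft_force: [-0.3, -0.7, 0.0]
opening: 0.702
```

View pics/s16.png

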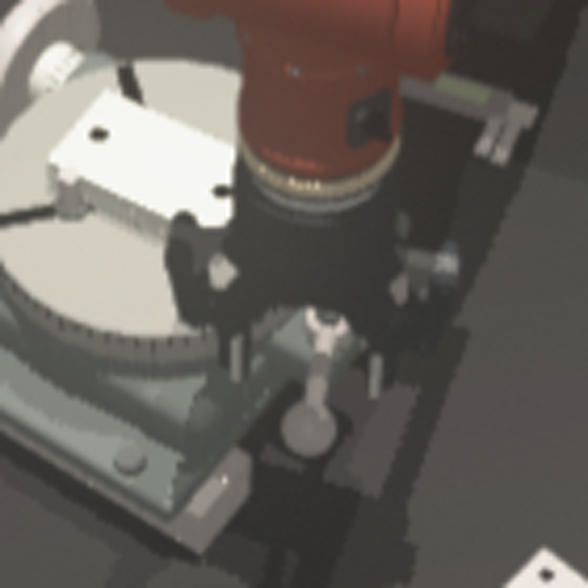

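```bash
python3 -m creep '[{"jaw":60,"slide":[0,2,-20],"delta_rot":[0,0,0]},{"jaw":60,"slide":[0,2,-45],"delta_rot":[0,0,0]},{"jaw":60,"slide":[0,2,-58],"delta_rot":[0,0,0]},{"jaw":36,"slide":[0,2,-58],"delta_rot":[0,0,0]},{"jaw":32,"slide":[0,2,-58],"delta_rot":[0,0,0]},{"jaw":32,"slide":[0,2,-58],"delta_rot":[0,0,0]},{"jaw":32,"slide":[0,2,-58],"delta_rot":[0,0,0]},{"jaw":32,"slide":[0,2,-58],"delta_rot":[0,0,0]}]' 20; python3 - <<'E'
from m import *
S=np.array([.586,.1605]);print(env.get_obs()['eef_pos'],env.get_obs()['ft_force'])
p0=env.get_obs()['eef_pos'][:2]
d=p0-S;print(np.degrees(np.arctan2(d[1],d[0])),np.hypot(*d))
a0=np.arctan2(d[1],d[0])
for k in range(0,75,8):
    a=a0+np.radians(k);print(k,((S+.085*np.array([np.cos(a),np.sin(a)])-p0)*1000).round(1))
E
```

```text
t: 35.8
eef_pos: [0.6706, 0.1957, 0.1352]
ee_rot: [[0.002, 0.381, -0.925], [0.0, -0.925, -0.381], [-1.0, 0.0, -0.002]]
ft_force: [-0.2, 0.0, 0.3]
opening: 0.376
[0.6706 0.1957 0.1352] [-0.2178  0.0269  0.3309]
22.571057250676343 0.09160792747379987
0 [-6.1 -2.5]
8 [-11.4   8.1]
16 [-18.1  17.8]
24 [-26.2  26.6]
32 [-35.3  34.1]
40 [-45.4  40.3]
48 [-56.3  45. ]
56 [-67.7  48.2]
64 [-79.5  49.7]
72 [-91.4  49.6]
```

```bash
python3 -m creep '[{"jaw":32,"slide":[-5,-2,-4],"delta_rot":[0,0,0]},{"jaw":32,"slide":[-11,8,-4],"delta_rot":[0,0,8]},{"jaw":32,"slide":[-17.5,18,-4],"delta_rot":[0,0,16]},{"jaw":32,"slide":[-25.5,27,-4],"delta_rot":[0,0,24]},{"jaw":32,"slide":[-34.5,34.5,-4],"delta_rot":[0,0,32]},{"jaw":32,"slide":[-45,41,-4],"delta_rot":[0,0,40]},{"jaw":32,"slide":[-56,45.5,-4],"delta_rot":[0,0,48]},{"jaw":32,"slide":[-67,48.5,-4],"delta_rot":[0,0,56]},{"jaw":32,"slide":[-79,50,-4],"delta_rot":[0,0,64]},{"jaw":32,"slide":[-85,50,-4],"delta_rot":[0,0,68]},{"jaw":32,"slide":[-88,50,-4],"delta_rot":[0,0,68]},{"jaw":32,"slide":[-88,50,-4],"delta_rot":[0,0,68]}]'
```

```text
t: 37.0
eef_pos: [0.5851, 0.2453, 0.1298]
ee_rot: [[0.01, 1.0, 0.007], [0.001, 0.007, -1.0], [-1.0, 0.01, -0.001]]
ft_force: [9.2, 0.4, -7.3]
opening: 0.376
```

```bash
python3 -m creep '[{"jaw":32,"slide":[3,0,0],"delta_rot":[0,0,0]},{"jaw":55,"slide":[3,0,0],"delta_rot":[0,0,0]},{"jaw":55,"slide":[3,0,0],"delta_rot":[0,0,0]},{"jaw":55,"slide":[3,0,0],"delta_rot":[0,0,0]},{"jaw":55,"slide":[3,0,30],"delta_rot":[0,0,0]},{"jaw":55,"slide":[3,0,70],"delta_rot":[0,0,0]},{"jaw":85,"slide":[-20,-30,100],"delta_rot":[0,0,0]},{"jaw":85,"slide":[-50,-70,110],"delta_rot":[0,0,0]},{"jaw":85,"slide":[-80,-110,110],"delta_rot":[0,0,0]},{"jaw":85,"slide":[-100,-150,110],"delta_rot":[0,0,0]},{"jaw":85,"slide":[-110,-190,110],"delta_rot":[0,0,0]},{"jaw":85,"slide":[-110,-230,110],"delta_rot":[0,0,0]}]'; python3 - <<'E'
from m import *
im=imaging.camera('scene');np.save('s17.npy',im);save(cv2.resize(im[205:345,230:390],None,fx=5,fy=5,interpolation=cv2.INTER_CUBIC)[:600],'s17.png')
im=imaging.camera('top');np.save('t17.npy',im);
save(cv2.resize(im[130:290,220:420],None,fx=3.7,fy=3.7,interpolation=cv2.INTER_CUBIC),'t17.png')
E
```

```text
t: 38.2
eef_pos: [0.4699, 0.0146, 0.24]
ee_rot: [[-0.0, 1.0, 0.008], [0.0, 0.008, -1.0], [-1.0, -0.0, -0.0]]
ft_force: [0.2, 0.4, -0.6]
opening: 0.994
```

View pics/s17.png

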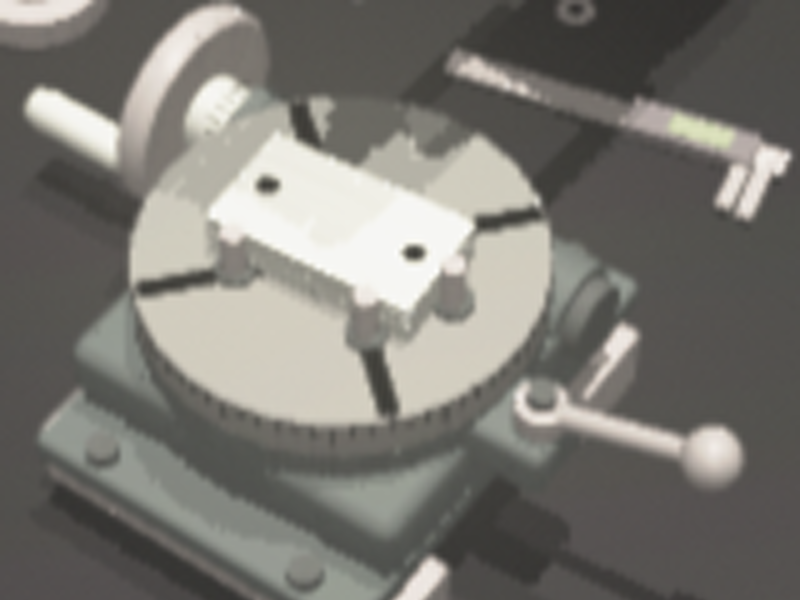

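View pics/t17.png

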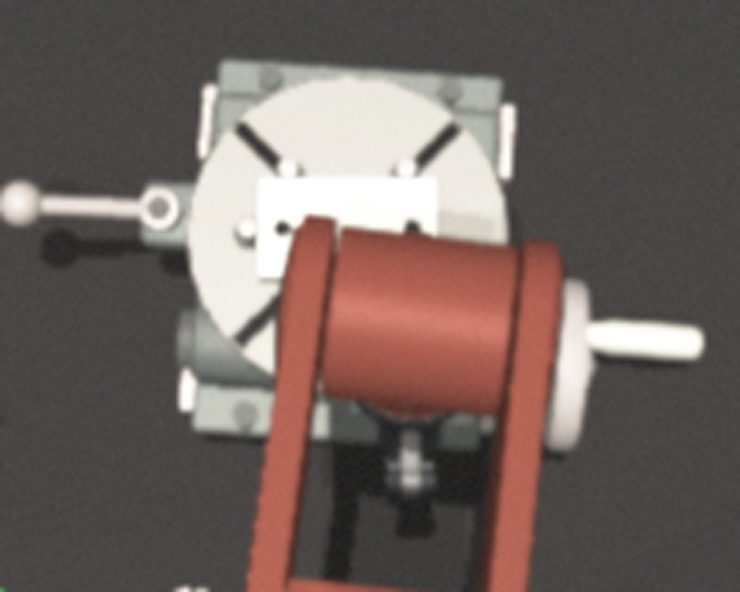

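```bash
python3 - <<'E'
from m import *
t=np.load('top0.npy');s=np.load('scene0.npy')
out=[]
for n,im,(x0,x1,y0,y1),th in (('top',t,(375,416,212,236),120),('scene',s,(228,268,216,248),120)):
    A=cv2.resize(im[y0:y1,x0:x1],None,fx=16,fy=16,interpolation=cv2.INTER_CUBIC);save(A,f'h_{n}.png')
E
```

```text
(no output)
```

View pics/h_top.png

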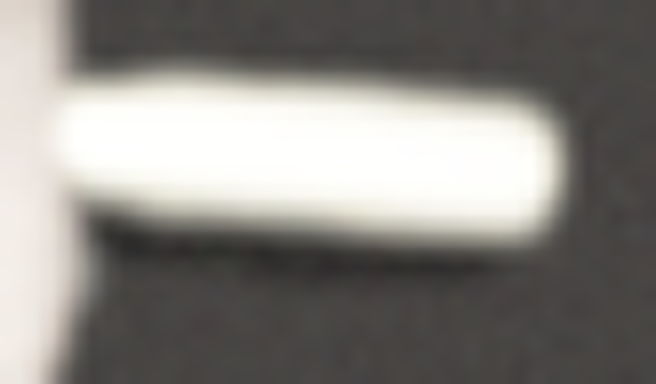

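View pics/h_scene.png

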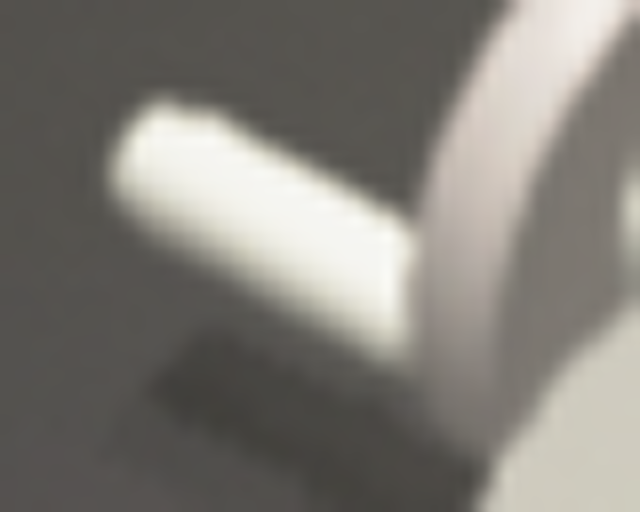

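```bash
python3 - <<'E'
from m import *
T=lambda u,v:[375+(u+.5)/16-.5,212+(v+.5)/16-.5]
S=lambda u,v:[228+(u+.5)/16-.5,216+(v+.5)/16-.5]
o1,d1=ray('top',[T(200,151),T(500,172)]);o2,d2=ray('scene',[S(180,168),S(355,266)])
n1=np.cross(d1[0],d1[1]);n2=np.cross(d2[0],d2[1]);L=np.cross(n1,n2);L/=np.linalg.norm(L)
print('dir',L)
P=np.linalg.lstsq(np.array([n1/np.linalg.norm(n1),n2/np.linalg.norm(n2),L]),np.array([n1@o1/np.linalg.norm(n1),n2@o2/np.linalg.norm(n2),L@np.array([.51,-.15,.06])]),rcond=None)[0];print('pt',P)
# constrained: horizontal dir; for given z, top-plane line
for y in (-.13,-.16,-.19):
    # point at y on both planes
    A=np.array([n1[[0,2]],n2[[0,2]]]);b=[n1@o1-n1[1]*y,n2@o2-n2[1]*y];print(y,np.linalg.solve(A,b))
for z in (.05,.06):print('end',onz('top',[T(562,176)],z))
# wheel: top view rim extents
f=lambda u,v:[150+u/2.9-.33,130+v/2.9-.33]
for z in (.09,): print('wheel',onz('top',[f(652,218),f(645,352),f(663,285),f(637,285)],z))
w=lambda u,v:[230+(u+.5)/6-.5,205+(v+.5)/6-.5]
# flange angle
F=onz('top',[f(376,47),f(597,62),f(355,342),f(577,352)],.055);print(F)
c=np.array([.569,.0437])
E
```

```text
dir [-0.0682 -0.9976  0.0074]
pt [ 0.5132 -0.1502  0.058 ]
-0.13 [0.5146 0.0579]
-0.16 [0.5125 0.0581]
-0.19 [0.5105 0.0583]
end [[ 0.5112 -0.1941  0.05  ]]
end [[ 0.5102 -0.1925  0.06  ]]
wheel [[ 0.5496 -0.1034  0.09  ]
 [ 0.4389 -0.0968  0.09  ]
 [ 0.4941 -0.112   0.09  ]
 [ 0.494  -0.0905  0.09  ]]
[[ 0.7011  0.1278  0.055 ]
 [ 0.6885 -0.0611  0.055 ]
 [ 0.4488  0.1434  0.055 ]
 [ 0.4406 -0.0429  0.055 ]]
```

```bash
python3 -m creep '[{"jaw":60,"slide":[5,-30,0],"delta_rot":[0,0,-2]},{"jaw":60,"slide":[14,-70,0],"delta_rot":[0,0,-4.4]},{"jaw":60,"slide":[24,-115,0],"delta_rot":[0,0,-4.4]},{"jaw":60,"slide":[34,-155,0],"delta_rot":[0,0,-4.4]},{"jaw":60,"slide":[42,-182,-10],"delta_rot":[0,0,-4.4]},{"jaw":60,"slide":[42,-182.6,-50],"delta_rot":[0,0,-4.4]},{"jaw":60,"slide":[42,-182.6,-95],"delta_rot":[0,0,-4.4]},{"jaw":60,"slide":[42,-182.6,-130],"delta_rot":[0,0,-4.4]},{"jaw":60,"slide":[42,-182.6,-140],"delta_rot":[0,0,-4.4]},{"jaw":60,"slide":[42,-182.6,-140],"delta_rot":[0,0,-4.4]},{"jaw":60,"slide":[42,-182.6,-140],"delta_rot":[0,0,-4.4]}]' 40; python3 - <<'E'
from m import *
im=imaging.camera('scene');save(cv2.resize(im[160:280,190:330],None,fx=5,fy=5,interpolation=cv2.INTER_CUBIC),'s18.png')
E
```

```text
t: 39.4
eef_pos: [0.5154, -0.1673, 0.1017]
ee_rot: [[0.003, 0.998, -0.07], [-0.001, -0.07, -0.998], [-1.0, 0.003, 0.001]]
ft_force: [0.2, -0.2, 0.6]
opening: 0.698
```

View pics/s18.png

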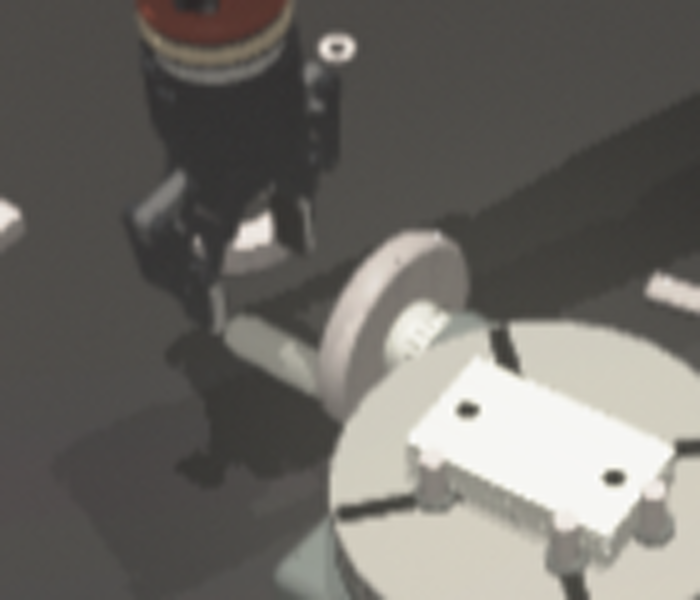

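```bash
python3 -m creep '[{"jaw":60,"slide":[-3.5,-1,-30],"delta_rot":[0,0,0]},{"jaw":60,"slide":[-3.5,-1,-55],"delta_rot":[0,0,0]},{"jaw":60,"slide":[-3.5,-1,-64.5],"delta_rot":[0,0,0]},{"jaw":60,"slide":[-3.5,-1,-64.5],"delta_rot":[0,0,0]},{"jaw":60,"slide":[-3.5,-1,-64.5],"delta_rot":[0,0,0]}]'; python3 -m creep '[{"jaw":18,"slide":[0,0,0],"delta_rot":[0,0,0]},{"jaw":18,"slide":[0,0,0],"delta_rot":[0,0,0]},{"jaw":18,"slide":[0,0,0],"delta_rot":[0,0,0]},{"jaw":18,"slide":[0,0,0],"delta_rot":[0,0,0]},{"jaw":18,"slide":[0,0,0],"delta_rot":[0,0,0]},{"jaw":18,"slide":[0,0,0],"delta_rot":[0,0,0]}]' 40; python3 - <<'E'
from m import *
im=imaging.camera('scene');save(cv2.resize(im[160:280,190:330],None,fx=5,fy=5,interpolation=cv2.INTER_CUBIC),'s19.png')
im=imaging.camera('top');save(cv2.resize(im[190:260,350:430],None,fx=8,fy=8,interpolation=cv2.INTER_CUBIC),'t19.png')
E
```

```text
t: 39.95
eef_pos: [0.5119, -0.1687, 0.0371]
ee_rot: [[0.003, 0.998, -0.07], [-0.001, -0.07, -0.998], [-1.0, 0.003, 0.001]]
ft_force: [0.7, -0.7, 0.4]
opening: 0.701
t: 40.55
eef_pos: [0.5108, -0.1684, 0.0363]
ee_rot: [[0.001, 0.998, -0.07], [-0.001, -0.07, -0.998], [-1.0, 0.001, 0.001]]
ft_force: [-2.1, -0.9, 5.7]
opening: 0.241
```

View pics/s19.png

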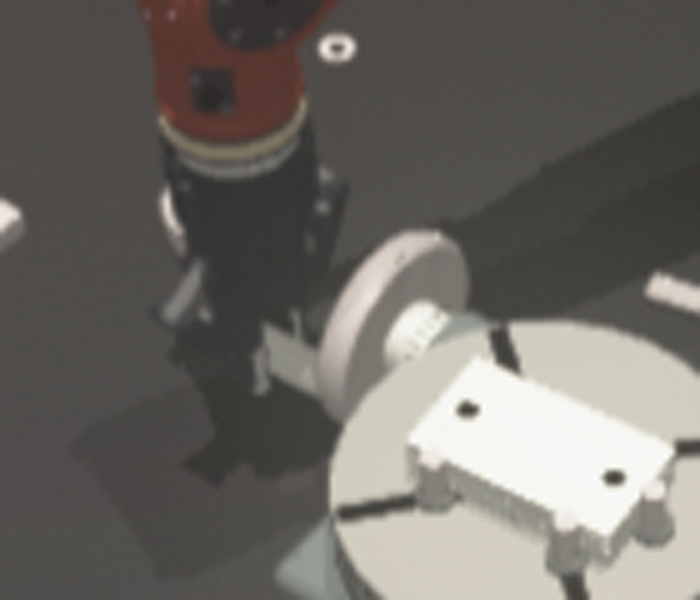

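```bash
python3 - <<'E'
import numpy as np
t=np.radians(147)
for k in range(1,21):
    p=t+np.radians(18*k);dx=43*(np.sin(p)-np.sin(t));dz=43*(np.cos(p)-np.cos(t))
    print(k,round(dx*.9977,1),round(-dx*.068,1),round(dz,1))
E
```

```text
1 -12.3 0.8 -5.5
2 -25.6 1.7 -6.9
3 -38.7 2.6 -4.1
4 -50.4 3.4 2.6
5 -59.3 4.0 12.6
6 -64.8 4.4 24.9
7 -66.2 4.5 38.3
8 -63.4 4.3 51.5
9 -56.7 3.9 63.1
10 -46.7 3.2 72.1
11 -34.5 2.3 77.6
12 -21.1 1.4 79.0
13 -8.0 0.5 76.2
14 3.6 -0.2 69.5
15 12.6 -0.9 59.5
16 18.1 -1.2 47.2
17 19.5 -1.3 33.8
18 16.7 -1.1 20.7
19 10.0 -0.7 9.0
20 -0.0 0.0 -0.0
```

```bash
python3 -m creep '[{"jaw":18,"slide":[-6,0.4,-3],"delta_rot":[0,0,0]},{"jaw":18,"slide":[-12.3,0.8,-5.5],"delta_rot":[0,0,0]},{"jaw":18,"slide":[-25.6,1.7,-6.9],"delta_rot":[0,0,0]},{"jaw":18,"slide":[-38.7,2.6,-4.1],"delta_rot":[0,0,0]},{"jaw":18,"slide":[-50.4,3.4,2.6],"delta_rot":[0,0,0]},{"jaw":18,"slide":[-59.3,4,12.6],"delta_rot":[0,0,0]},{"jaw":18,"slide":[-59.3,4,12.6],"delta_rot":[0,0,0]}]'
```

```text
t: 41.35
eef_pos: [0.4509, -0.1644, 0.0489]
ee_rot: [[0.002, 0.998, -0.071], [-0.001, -0.071, -0.998], [-1.0, 0.002, 0.001]]
ft_force: [0.5, 0.9, 2.8]
opening: 0.245
```

```bash
python3 -m creep '[{"jaw":18,"slide":[-5.5,0.4,12.3],"delta_rot":[0,0,0]},{"jaw":18,"slide":[-6.9,0.5,25.7],"delta_rot":[0,0,0]},{"jaw":18,"slide":[-4.1,0.3,38.9],"delta_rot":[0,0,0]},{"jaw":18,"slide":[2.6,-0.1,50.5],"delta_rot":[0,0,0]},{"jaw":18,"slide":[12.6,-0.8,59.5],"delta_rot":[0,0,0]},{"jaw":18,"slide":[24.8,-1.7,65],"delta_rot":[0,0,0]},{"jaw":18,"slide":[38.2,-2.6,66.4],"delta_rot":[0,0,0]},{"jaw":18,"slide":[51.3,-3.5,63.6],"delta_rot":[0,0,0]},{"jaw":18,"slide":[62.9,-4.2,56.9],"delta_rot":[0,0,0]},{"jaw":18,"slide":[71.9,-4.9,46.9],"delta_rot":[0,0,0]},{"jaw":18,"slide":[77.4,-5.2,34.6],"delta_rot":[0,0,0]},{"jaw":18,"slide":[78.8,-5.3,21.2],"delta_rot":[0,0,0]},{"jaw":18,"slide":[76,-5.1,8.1],"delta_rot":[0,0,0]},{"jaw":18,"slide":[69.3,-4.7,-3.6],"delta_rot":[0,0,0]},{"jaw":18,"slide":[59.3,-4,-12.6],"delta_rot":[0,0,0]}]'
```

```text
t: 42.85
eef_pos: [0.5094, -0.1683, 0.035]
ee_rot: [[-0.004, 0.998, -0.069], [0.0, -0.069, -0.998], [-1.0, -0.004, -0.0]]
ft_force: [-8.4, -2.8, 17.7]
opening: 0.239
```

```bash
python3 -m creep '[{"jaw":18,"slide":[0,0,0],"delta_rot":[0,0,0]}]'
```

```text
t: 42.95
eef_pos: [0.5075, -0.1681, 0.0343]
ee_rot: [[-0.007, 0.998, -0.069], [0.001, -0.069, -0.998], [-1.0, -0.007, -0.0]]
ft_force: [-7.4, -3.3, 6.4]
opening: 0.243
```

```bash
python3 -m creep '[{"jaw":18,"slide":[-12.3,0.8,-5.5],"delta_rot":[0,0,0]},{"jaw":18,"slide":[-25.6,1.7,-6.9],"delta_rot":[0,0,0]},{"jaw":18,"slide":[-38.7,2.6,-4.1],"delta_rot":[0,0,0]},{"jaw":18,"slide":[-50.4,3.4,2.6],"delta_rot":[0,0,0]},{"jaw":18,"slide":[-59.3,4,12.6],"delta_rot":[0,0,0]},{"jaw":18,"slide":[-64.8,4.4,24.9],"delta_rot":[0,0,0]},{"jaw":18,"slide":[-66.2,4.5,38.3],"delta_rot":[0,0,0]},{"jaw":18,"slide":[-63.4,4.3,51.5],"delta_rot":[0,0,0]},{"jaw":18,"slide":[-56.7,3.9,63.1],"delta_rot":[0,0,0]},{"jaw":18,"slide":[-46.7,3.2,72.1],"delta_rot":[0,0,0]},{"jaw":18,"slide":[-34.5,2.3,77.6],"delta_rot":[0,0,0]},{"jaw":18,"slide":[-21.1,1.4,79],"delta_rot":[0,0,0]},{"jaw":18,"slide":[-8,0.5,76.2],"delta_rot":[0,0,0]},{"jaw":18,"slide":[3.6,-0.2,69.5],"delta_rot":[0,0,0]},{"jaw":18,"slide":[12.6,-0.9,59.5],"delta_rot":[0,0,0]},{"jaw":18,"slide":[18.1,-1.2,47.2],"delta_rot":[0,0,0]},{"jaw":18,"slide":[19.5,-1.3,33.8],"delta_rot":[0,0,0]},{"jaw":18,"slide":[16.7,-1.1,20.7],"delta_rot":[0,0,0]},{"jaw":18,"slide":[10,-0.7,9],"delta_rot":[0,0,0]},{"jaw":18,"slide":[0,0,0],"delta_rot":[0,0,0]}]'; python3 -m creep '[{"jaw":18,"slide":[0,0,0],"delta_rot":[0,0,0]}]'
```

```text
t: 44.95
eef_pos: [0.5086, -0.1682, 0.0345]
ee_rot: [[-0.004, 0.998, -0.069], [0.0, -0.069, -0.998], [-1.0, -0.004, -0.0]]
ft_force: [-8.9, -3.4, 18.6]
opening: 0.242
t: 45.05
eef_pos: [0.5065, -0.168, 0.0337]
ee_rot: [[-0.008, 0.998, -0.069], [0.001, -0.069, -0.998], [-1.0, -0.008, -0.0]]
ft_force: [-6.8, -4.3, 7.1]
opening: 0.239
```

```bash
python3 -m creep '[{"jaw":18,"slide":[-12.3,0.8,-5.5],"delta_rot":[0,0,0]},{"jaw":18,"slide":[-25.6,1.7,-6.9],"delta_rot":[0,0,0]},{"jaw":18,"slide":[-38.7,2.6,-4.1],"delta_rot":[0,0,0]},{"jaw":18,"slide":[-50.4,3.4,2.6],"delta_rot":[0,0,0]},{"jaw":18,"slide":[-59.3,4,12.6],"delta_rot":[0,0,0]},{"jaw":18,"slide":[-64.8,4.4,24.9],"delta_rot":[0,0,0]},{"jaw":18,"slide":[-66.2,4.5,38.3],"delta_rot":[0,0,0]},{"jaw":18,"slide":[-63.4,4.3,51.5],"delta_rot":[0,0,0]},{"jaw":18,"slide":[-56.7,3.9,63.1],"delta_rot":[0,0,0]},{"jaw":18,"slide":[-46.7,3.2,72.1],"delta_rot":[0,0,0]},{"jaw":18,"slide":[-34.5,2.3,77.6],"delta_rot":[0,0,0]},{"jaw":18,"slide":[-21.1,1.4,79],"delta_rot":[0,0,0]},{"jaw":18,"slide":[-8,0.5,76.2],"delta_rot":[0,0,0]},{"jaw":18,"slide":[3.6,-0.2,69.5],"delta_rot":[0,0,0]},{"jaw":18,"slide":[12.6,-0.9,59.5],"delta_rot":[0,0,0]},{"jaw":18,"slide":[18.1,-1.2,47.2],"delta_rot":[0,0,0]},{"jaw":18,"slide":[19.5,-1.3,33.8],"delta_rot":[0,0,0]},{"jaw":18,"slide":[18.6,-1.2,27.1],"delta_rot":[0,0,0]},{"jaw":18,"slide":[16.7,-1.1,20.7],"delta_rot":[0,0,0]},{"jaw":18,"slide":[13.8,-0.9,14.6],"delta_rot":[0,0,0]}]'; python3 -m creep '[{"jaw":18,"slide":[-3.8,0.2,-5.6],"delta_rot":[0,0,0]},{"jaw":18,"slide":[-8.4,0.5,-10.5],"delta_rot":[0,0,0]},{"jaw":18,"slide":[-11,0.7,-12.7],"delta_rot":[0,0,0]},{"jaw":18,"slide":[-13.8,0.9,-14.6],"delta_rot":[0,0,0]},{"jaw":18,"slide":[-13.8,0.9,-14.6],"delta_rot":[0,0,0]},{"jaw":18,"slide":[-13.8,0.9,-14.6],"delta_rot":[0,0,0]},{"jaw":18,"slide":[-13.8,0.9,-14.6],"delta_rot":[0,0,0]}]'
```

```text
t: 47.05
eef_pos: [0.5228, -0.1692, 0.0485]
ee_rot: [[-0.003, 0.998, -0.07], [-0.0, -0.07, -0.998], [-1.0, -0.003, 0.0]]
ft_force: [-2.2, -6.4, 4.4]
opening: 0.242
t: 47.75
eef_pos: [0.5086, -0.1682, 0.0349]
ee_rot: [[-0.004, 0.998, -0.07], [0.0, -0.07, -0.998], [-1.0, -0.004, 0.0]]
ft_force: [-5.2, -5.0, 7.9]
opening: 0.245
```

```bash
python3 -m creep '[{"jaw":18,"slide":[1.6,-0.1,1],"delta_rot":[0,0,0]},{"jaw":18,"slide":[3.2,-0.2,2.1],"delta_rot":[0,0,0]},{"jaw":18,"slide":[3.2,-0.2,2.1],"delta_rot":[0,0,0]}]'
```

```text
t: 48.05
eef_pos: [0.5108, -0.1683, 0.0363]
ee_rot: [[-0.006, 0.998, -0.069], [0.0, -0.069, -0.998], [-1.0, -0.006, -0.0]]
ft_force: [-6.2, -5.8, 6.4]
opening: 0.243
```

```bash
python3 -m creep '[{"jaw":60,"slide":[0,0,0],"delta_rot":[0,0,0]},{"jaw":60,"slide":[0,0,0],"delta_rot":[0,0,0]},{"jaw":60,"slide":[0,0,0],"delta_rot":[0,0,0]},{"jaw":60,"slide":[0,0,0],"delta_rot":[0,0,0]},{"jaw":60,"slide":[0,0,30],"delta_rot":[0,0,0]},{"jaw":60,"slide":[0,0,75],"delta_rot":[0,0,0]},{"jaw":60,"slide":[0,0,120],"delta_rot":[0,0,0]},{"jaw":60,"slide":[0,20,165],"delta_rot":[0,0,0]},{"jaw":60,"slide":[-15,60,195],"delta_rot":[0,0,0]},{"jaw":60,"slide":[-30,105,200],"delta_rot":[0,0,0]},{"jaw":60,"slide":[-30,155,200],"delta_rot":[0,0,0]},{"jaw":60,"slide":[-30,205,200],"delta_rot":[0,0,0]}]'; python3 - <<'E'
from m import *
s=imaging.camera('scene');np.save('s20.npy',s);t=imaging.camera('top');np.save('t20.npy',t)
save(cv2.resize(s[205:345,230:390],None,fx=5,fy=5,interpolation=cv2.INTER_CUBIC)[:600],'s20.png')
save(cv2.resize(t[130:290,220:420],None,fx=3.7,fy=3.7,interpolation=cv2.INTER_CUBIC),'t20.png')
r=lambda n,im,b:cv2.resize(im[b[2]:b[3],b[0]:b[1]],None,fx=9,fy=9,interpolation=cv2.INTER_CUBIC)
bt=(375,416,212,236);bs=(228,268,216,248)
save(np.vstack([np.hstack([r(0,np.load('scene0.npy'),bs),r(0,s,bs)]),np.zeros((4,720,3),np.uint8)]),'cmp_s.png')
save(np.vstack([r(0,np.load('top0.npy'),bt),r(0,t,bt)]),'cmp_t.png')
E
```

```text
t: 49.25
eef_pos: [0.4833, 0.0386, 0.2384]
ee_rot: [[0.002, 0.997, -0.071], [0.001, -0.071, -0.997], [-1.0, 0.002, -0.001]]
ft_force: [0.7, 0.3, -0.1]
opening: 0.707
```

View pics/s20.png

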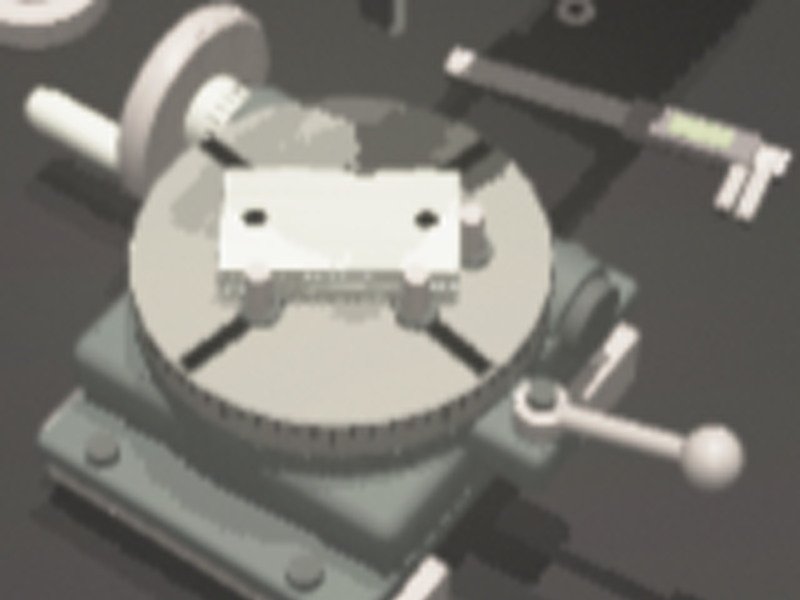

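View pics/cmp_s.png

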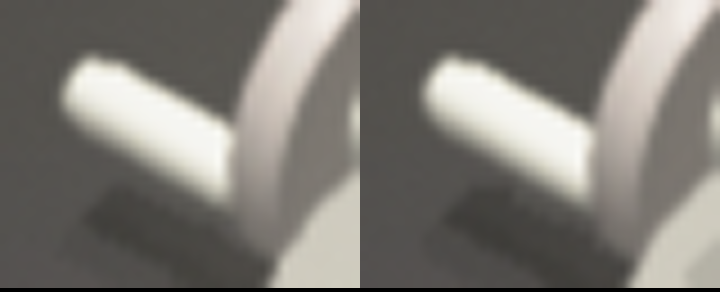

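View pics/cmp_t.png

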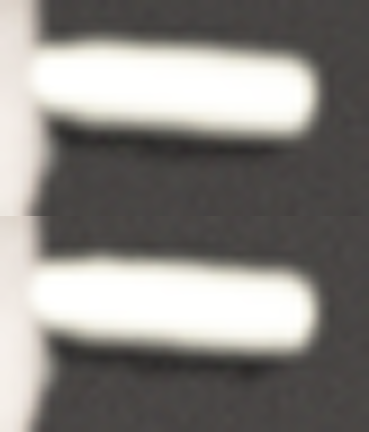

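View pics/t20.png

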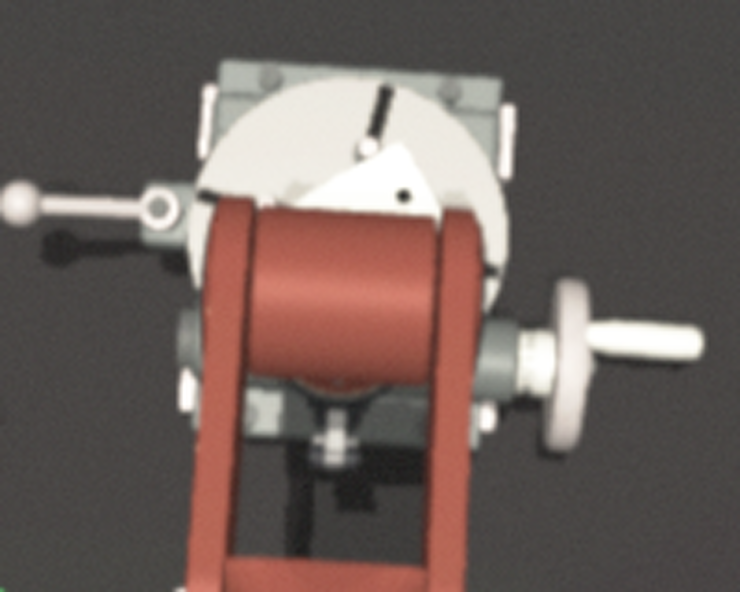

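```bash
python3 -m creep '[{"jaw":60,"slide":[15,30,0],"delta_rot":[0,0,4.5]},{"jaw":60,"slide":[36,70,0],"delta_rot":[0,0,4.5]},{"jaw":60,"slide":[57,112,0],"delta_rot":[0,0,4.5]},{"jaw":60,"slide":[78,154,0],"delta_rot":[0,0,4.5]},{"jaw":60,"slide":[96,190,0],"delta_rot":[0,0,4.5]},{"jaw":60,"slide":[104.7,206.7,0],"delta_rot":[0,0,4.5]},{"jaw":60,"slide":[104.7,206.7,-20],"delta_rot":[0,0,4.5]},{"jaw":60,"slide":[104.7,206.7,-50],"delta_rot":[0,0,4.5]},{"jaw":60,"slide":[104.7,206.7,-50],"delta_rot":[0,0,4.5]},{"jaw":60,"slide":[104.7,206.7,-50],"delta_rot":[0,0,4.5]}]' 20
```

```text
t: 50.35
eef_pos: [0.5877, 0.2427, 0.1864]
ee_rot: [[-0.003, 1.0, 0.008], [-0.001, 0.008, -1.0], [-1.0, -0.003, 0.001]]
ft_force: [0.9, -0.1, 1.1]
opening: 0.698
```

```bash
python3 -m creep '[{"jaw":60,"slide":[0,2.5,-25],"delta_rot":[0,0,0]},{"jaw":60,"slide":[0,2.5,-50],"delta_rot":[0,0,0]},{"jaw":60,"slide":[0,2.5,-57],"delta_rot":[0,0,0]},{"jaw":36,"slide":[0,2.5,-57],"delta_rot":[0,0,0]},{"jaw":32,"slide":[0,2.5,-57],"delta_rot":[0,0,0]},{"jaw":32,"slide":[0,2.5,-57],"delta_rot":[0,0,0]},{"jaw":32,"slide":[0,2.5,-57],"delta_rot":[0,0,0]},{"jaw":32,"slide":[0,2.5,-57],"delta_rot":[0,0,0]}]' 20; python3 - <<'E'
from m import *
S=np.array([.5865,.161]);p0=env.get_obs()['eef_pos'][:2];print(p0,env.get_obs()['ft_force'])
for a in (84,76,68,60,52,44,36,28,22,19):
    r=np.radians(a);print(a,((S+.085*np.array([np.cos(r),np.sin(r)])-p0)*1000).round(1),)
E
```

```text
t: 51.15
eef_pos: [0.5889, 0.2461, 0.1316]
ee_rot: [[0.002, 1.0, 0.008], [0.001, 0.008, -1.0], [-1.0, 0.002, -0.0]]
ft_force: [-0.0, -0.3, 0.3]
opening: 0.377
[0.5889 0.2461] [-0.0241 -0.2811  0.3349]
84 [ 6.5 -0.6]
76 [18.2 -2.6]
68 [29.4 -6.3]
60 [ 40.1 -11.5]
52 [ 49.9 -18.1]
44 [ 58.7 -26.1]
36 [ 66.4 -35.1]
28 [ 72.7 -45.2]
22 [ 76.4 -53.3]
19 [ 78.  -57.4]
```

```bash
python3 -m creep '[{"jaw":32,"slide":[6.5,-0.6,0],"delta_rot":[0,0,-5]},{"jaw":32,"slide":[18.2,-2.6,0],"delta_rot":[0,0,-13]},{"jaw":32,"slide":[29.4,-6.3,0],"delta_rot":[0,0,-21]},{"jaw":32,"slide":[40.1,-11.5,0],"delta_rot":[0,0,-29]},{"jaw":32,"slide":[49.9,-18.1,0],"delta_rot":[0,0,-37]},{"jaw":32,"slide":[58.7,-26.1,0],"delta_rot":[0,0,-45]},{"jaw":32,"slide":[66.4,-35.1,0],"delta_rot":[0,0,-53]},{"jaw":32,"slide":[72.7,-45.2,0],"delta_rot":[0,0,-61]},{"jaw":32,"slide":[76.4,-53.3,0],"delta_rot":[0,0,-67]},{"jaw":32,"slide":[78,-57.4,0],"delta_rot":[0,0,-69]},{"jaw":32,"slide":[78,-57.4,0],"delta_rot":[0,0,-69]},{"jaw":32,"slide":[78,-57.4,0],"delta_rot":[0,0,-69]}]'
```

```text
t: 52.35
eef_pos: [0.6663, 0.1904, 0.1309]
ee_rot: [[0.001, 0.367, -0.93], [0.003, -0.93, -0.367], [-1.0, -0.003, -0.002]]
ft_force: [0.7, 5.3, -0.4]
opening: 0.375
```

```bash
python3 -m creep '[{"jaw":32,"slide":[1,-2,0],"delta_rot":[0,0,0]},{"jaw":32,"slide":[1,-2,0],"delta_rot":[0,0,0]}]'; python3 -m creep '[{"jaw":32,"slide":[-1,3.5,0],"delta_rot":[0,0,0]},{"jaw":60,"slide":[-1,3.5,0],"delta_rot":[0,0,0]},{"jaw":60,"slide":[-1,3.5,0],"delta_rot":[0,0,0]},{"jaw":60,"slide":[-1,3.5,0],"delta_rot":[0,0,0]},{"jaw":60,"slide":[-1,3.5,30],"delta_rot":[0,0,0]},{"jaw":60,"slide":[-1,3.5,75],"delta_rot":[0,0,0]},{"jaw":60,"slide":[-30,30,110],"delta_rot":[0,0,8]},{"jaw":60,"slide":[-70,60,115],"delta_rot":[0,0,16]},{"jaw":60,"slide":[-110,85,115],"delta_rot":[0,0,24]},{"jaw":60,"slide":[-150,110,115],"delta_rot":[0,0,24]},{"jaw":60,"slide":[-190,135,115],"delta_rot":[0,0,24]},{"jaw":60,"slide":[-230,150,115],"delta_rot":[0,0,24]},{"jaw":60,"slide":[-250,160,115],"delta_rot":[0,0,24]},{"jaw":60,"slide":[-250,160,115],"delta_rot":[0,0,24]}]'; python3 - <<'E'
from m import *
s=imaging.camera('scene');np.save('s21.npy',s);t=imaging.camera('top');np.save('t21.npy',t)
save(s,'s21f.png');save(t,'t21f.png')
save(cv2.resize(s[205:345,230:390],None,fx=5,fy=5,interpolation=cv2.INTER_CUBIC)[:600],'s21.png')
A=cv2.resize(t[150:240,235:370],None,fx=5.9,fy=5.9,interpolation=cv2.INTER_CUBIC)
save(cv2.convertScaleAbs(A,alpha=2.2,beta=-310),'t21.png')
E
```

```text
t: 52.55
eef_pos: [0.6664, 0.1902, 0.1309]
ee_rot: [[-0.001, 0.367, -0.93], [0.006, -0.93, -0.367], [-1.0, -0.006, -0.001]]
ft_force: [-2.3, 8.9, 0.2]
opening: 0.373
t: 53.95
eef_pos: [0.4148, 0.3473, 0.2455]
ee_rot: [[-0.001, 0.715, -0.699], [-0.0, -0.699, -0.715], [-1.0, -0.0, 0.001]]
ft_force: [-0.7, 0.3, -0.7]
opening: 0.702
```

View pics/s21.png

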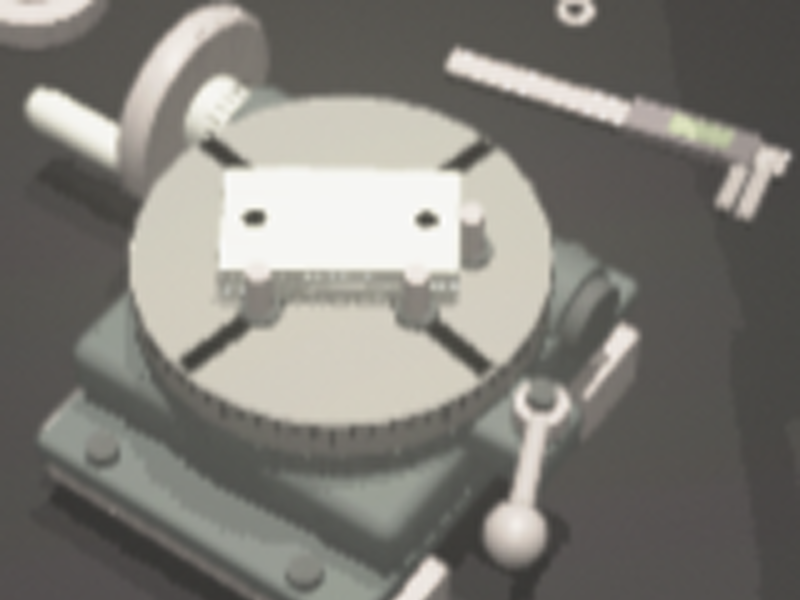

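View pics/t21.png

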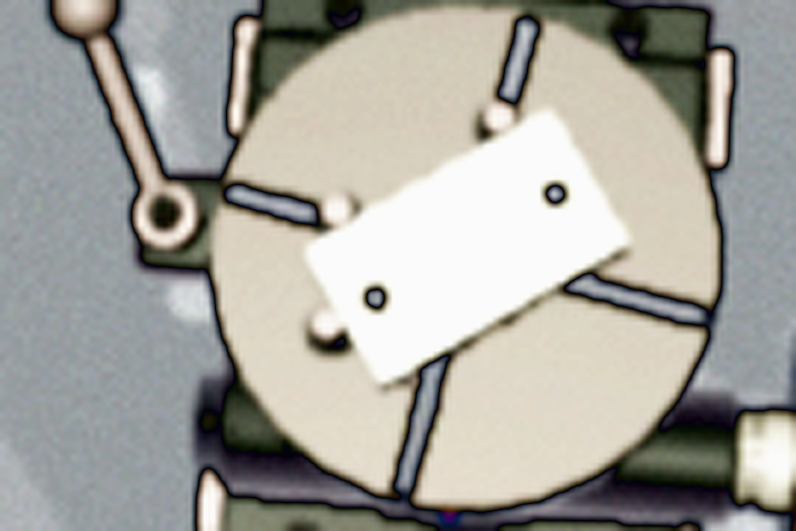

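View pics/t21f.png

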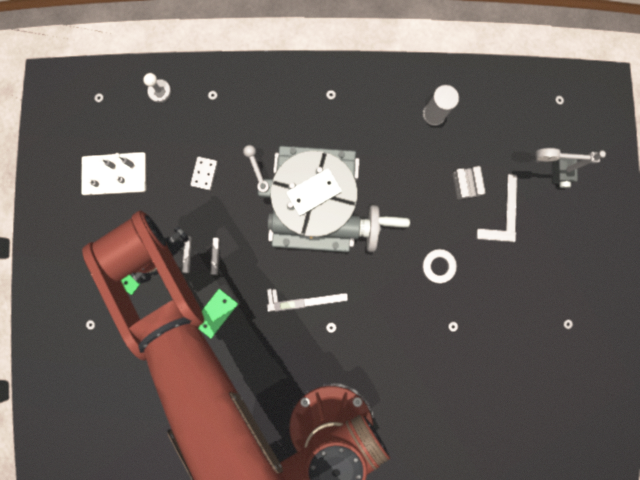

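```bash
python3 -c "
from station import env
o=env.get_obs();print(o['t'],o['ft_force']);print(env.finish_job())"
```

```text
54.05 [0.30807687 0.06601452 0.07192359]
the job is handed in; nothing more can be done
None
```

The job is done and handed in at 54.05 s of the 72 s allowed, with the arm clear of everything. No verdict is reported, so what follows rests on my own last checks.

- **Stack:** I lifted the fourth blank off the parallels, released it just above the stack and tapped it home. My first centred pushes and a squeeze with the jaws left the blanks askew. A push with the jaws open, touching both ends of the long edge, squared them up, and one more push at the short end seated them against the third pin. In the last pictures the top blank's hole line runs at 29.8° against 29.7° for the pin line. No lower blank shows beyond it, but they are mostly hidden underneath.
- **Clamp:** I swung it to its loose stop before touching the wheel and back to its tight stop afterwards. The last picture shows the lever in the same place as at the start.
- **Handwheel:** I gave it three clockwise turns with the handle held throughout. The wheel ran about 3° past at the end, so I brought it back before letting go. Before-and-after pictures of the handle match to about 0.1 pixel (under half a millimetre), and the faceplate has turned about 30° counter-clockwise.
- **Other items:** the try square, V-block, set-up block and ring gauge look unmoved in the final top view; I compared them by eye only. The green look-alikes were not touched.

The two cameras disagreed by about 3 mm on where the stack belongs, so I settled that position by feeling for contact with the pins. The highest wrist force I read was about 25 N.

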